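# Load the lamination jig with copper and brass discs

## Task

Load the lamination jig on the jeweller's bench: pull the brass hairpin clip sideways out of the red locking post and leave it lying in the green tray, lift the cap off, and drop every copper and brass disc into the tube so that they lie flat in one column. Then put the cap back, down flat on the tube with its fork round the red post (the clip stays in the tray). Leave the bottle, the jar and the graver where they are.

Things in the scene. Friction and masses are not known exactly. Their poses are not given: they have to be found in the camera images.
- jig: Lamination jig, fixed. Steel base plate 140 x 100 x 12 mm (x -50 to +90 mm in its frame), an upright aluminium tube, 69 mm outside diameter, rim 128 mm above the bench, and a red square locking post 18 (x) x 14 (y) mm, 60 mm from the tube's axis along the jig's +x, 154 mm high plus a narrower 6 mm tip. Origin: on the tube's axis at bench level; z up.
- jig_mouth (a point): Centre of the tube's mouth, level with its rim (128 mm up). The bore is 52 mm (round within 1 mm; snug enough that a disc cannot turn over in it) and widens to 59 mm over the top 6 mm.
- jig_floor (a point): Centre of the tube's inner floor, 116 mm below the rim; six discs make a column 108 mm high.
- jig_hole (a point): Middle of the cross hole through the red post, 140 mm above the bench. The hole runs along the jig's y axis, 10 mm wide and 11 mm high.
- cap: Loose steel cap, 0.2 kg: disc 80 mm across, 8 mm thick; under it a loose-fitting spigot, 43 mm across, 6 mm deep, that enters the tube's mouth. Origin: centre of the disc's underside, at rim height when seated (6 mm up when the cap stands on the bench). At the start it sits on the tube with its fork round the post; the clip's leg, just above the prongs, keeps it from lifting.
- cap_grip (a point): Point to grip, on the cap's axis 30 mm above the disc's underside, inside the black bar grip: 56 mm long (cap's x), 12 mm wide (y), 30 mm tall (top 38 mm above the underside).
- cap_fork (a point): Middle of the cap's fork, 60 mm from its centre along its +x: two prongs 8 mm wide with red tips, reaching to 75 mm, with an open 20 mm gap that goes round the red post with 3 mm to spare each side. This point lies on the post's axis when the cap is on correctly.
- clip: Loose brass hairpin clip, 80 g, 98 mm long, 51 mm tall. A square leg, 8 x 8 mm, runs along its x from -50 mm (tip) to +24 mm; then comes the pull loop. Origin: on the leg's underside, at the point in the post's hole at the start, when the leg lies loose in the hole on the cap's prongs, underside 136 mm up, loop on the jig's -y side. Pulled along its +x, it is free after 60 mm.
- clip_loop (a point): Centre of the clip's upright pull loop of 9 mm round wire, 34 mm along the clip's x, 25 mm above the leg's underside. The loop lies in the clip's x-z plane, from x +20 to +48 mm and up to 51 mm above the leg's underside; it is 9 mm thick along y, so it can be pinched from above across y.
- clip_tip (a point): Free end of the clip's leg, 50 mm along the clip's -x, 4 mm above its underside.
- tray: Shallow green open tray, fixed, 170 (x) x 150 (y) x 22 mm outside, walls and floor 5 mm thick. Origin: centre of its underside.
- disc1: Copper disc, 50 mm across, 18 mm thick, about 0.3 kg, with a 12 mm hole in the middle; lies flat on the dark green mat (2 mm thick). Origin: centre of its underside, z along its axis. May be absent.
- disc2: Brass disc, 50 mm across, 18 mm thick, about 0.3 kg, with a 12 mm hole in the middle; lies flat on the dark green mat (2 mm thick). Origin: centre of its underside, z along its axis. May be absent.
- disc3: Copper disc, 50 mm across, 18 mm thick, about 0.3 kg, with a 12 mm hole in the middle; lies flat on the dark green mat (2 mm thick). Origin: centre of its underside, z along its axis. May be absent.
- disc4: Brass disc, 50 mm across, 18 mm thick, about 0.3 kg, with a 12 mm hole in the middle; lies flat on the dark green mat (2 mm thick). Origin: centre of its underside, z along its axis. May be absent.
- disc5: Copper disc, 50 mm across, 18 mm thick, about 0.3 kg, with a 12 mm hole in the middle; lies flat on the dark green mat (2 mm thick). Origin: centre of its underside, z along its axis. May be absent.
- disc6: Brass disc, 50 mm across, 18 mm thick, about 0.3 kg, with a 12 mm hole in the middle; lies flat on the dark green mat (2 mm thick). Origin: centre of its underside, z along its axis. May be absent.
- bottle: Green glass bottle with a red cap, 56 mm across, 120 mm tall, standing loose beyond the jig. Origin: centre of its foot. Leave alone.
- jar: Glass jar with a white lid, 64 mm across, 70 mm tall, standing loose. Origin: centre of its foot. Leave alone.
- graver: Hand graver with a wooden handle, 160 mm long, lying loose beyond the tray. Origin: below its middle. Leave alone.

How it is judged:
On the way, in this order (a step that is already met when the one before it is completed fails the run):
1. the clip is pulled clear of the post while the cap is still on the tube (distance between clip and jig_hole above 0.07 m and horizontal distance between cap and jig_mouth below 0.007 m and z of cap in the frame of jig_mouth between -0.003 and 0.003 m and angle between cap's own z axis and vertical below 0.05 rad and horizontal distance between cap_fork and jig_hole below 0.008 m), for 0.1 s.
2. the cap is lifted off the tube (distance between cap and jig_mouth above 0.08 m), for 0.2 s.
3. every disc lies flat in the tube (horizontal distance between each of disc1, disc2, disc3, disc4, disc5, disc6 and jig_floor below 0.005 m and z of disc1 in the frame of jig_floor between -0.004 and 0.112 m and angle between the z axis of each of disc1, disc2, disc3, disc4, disc5, disc6 and the z axis of jig, either way round below 0.12 rad and z of disc2 in the frame of jig_floor between -0.004 and 0.112 m and z of disc3 in the frame of jig_floor between -0.004 and 0.112 m and z of disc4 in the frame of jig_floor between -0.004 and 0.112 m and z of disc5 in the frame of jig_floor between -0.004 and 0.112 m and z of disc6 in the frame of jig_floor between -0.004 and 0.112 m), for 0.2 s.
4. the cap is back on the tube with its fork round the post (horizontal distance between cap and jig_mouth below 0.007 m and z of cap in the frame of jig_mouth between -0.003 and 0.003 m and angle between cap's own z axis and vertical below 0.05 rad and horizontal distance between cap_fork and jig_hole below 0.008 m), for 0.2 s.
At the end, for the whole second after the job is handed in: Every disc lies flat in the tube (within 5 mm of its axis, 0.12 rad); the cap is down on the rim (3 mm; 7 mm off-centre, 0.05 rad tilt at most), the middle of its fork within 8 mm of the red post's axis; the clip lies wholly inside the tray; all at rest (all of step 3 and all of step 4 and x of clip_tip in the frame of tray between -0.081 and 0.081 m and y of clip_tip in the frame of tray between -0.071 and 0.071 m and z of each of clip_tip, clip_loop in the frame of tray below 0.06 m and x of clip_loop in the frame of tray between -0.081 and 0.081 m and y of clip_loop in the frame of tray between -0.071 and 0.071 m and linear speed of each of disc1, disc2, disc3, disc4, disc5, disc6, cap, clip below 0.02 m/s); the robot touches nothing.
It fails at once if the green bottle is moved by more than 3 cm (distance of bottle from where it was at the start of the episode above 0.03 m).
It fails at once if the glass jar is moved by more than 3 cm (distance of jar from where it was at the start of the episode above 0.03 m).
It fails at once if the graver is moved by more than 3 cm (distance of graver from where it was at the start of the episode above 0.03 m).
Of disc1, disc2, disc3, disc4, disc5, disc6 only 4 to 6 are there at a start; the rules pass over those that are not, and their reading is None.
At some moment in a run one of disc1, disc2, disc3, disc4, disc5, disc6 may be knocked a few centimetres aside while the robot is not near it.
Once in a run the grip may slacken for a moment while it holds something.
It also fails if it takes over 210 s, if anything falls off the work surface, if the arm or the gripper's body presses on something with over 40 N, if the wrist force passes 120 N, or if a joint passes its speed limit or range.

## Robot

A 6-joint arm with a two-finger parallel gripper is mounted at the origin on the work surface. World frame = base frame: x ahead of the robot, y to its left, z up, the work surface at z = 0. Lengths are in m, angles in rad, forces in N, time in s.
With the tool pointing down it reaches from about 0.225 to 0.875 m from the base axis. Payload 3.4 kg.
Tool frame: the origin (TCP) lies on the centre line of the jaws, within the pads' length; the fingertips stand 22 mm ahead of it and the grasp point (between the pads) lies 3 mm ahead of it; z points along the fingers, y is the line along which they close (so a half turn about z gives the same grasp; the last joint's range is limited). The gripper opens to 85 mm and grips with 20 to 120 N. Pads are 22 mm wide; open, the fingers measure 114 mm over their backs; the gripper's body (76 mm by 85 mm) begins 54 mm behind the grasp point. The pads swing forward as they close: fully open they stand 13 mm farther back than shut.
Start: joints at [1.127, 0.276, 1.505, -0, 1.361, -0.121], TCP at [0.182, 0.545, 0.253] pointing down, gripper open.
Joint ranges: [-2.89, 2.89], [-0.75, 2.08], [0.22, 2.7], [-1.18, 4.32], [0.11, 2.71], [-2.7, 2.7]. Speed limits (rad/s): [2.57, 2.57, 3.14, 3.14, 3.14, 3.14].

## Interface

Orientations are given as a unit quaternion [w, x, y, z].
In Python, from rig import manip gives the robot as it stands.
- The arm moves only by the shell command python3 steer.py 'ROWS' [OPENING] [FORCE]. ROWS is rows parted by semicolons, their numbers by spaces, 1 to 5 of them, each of 4 numbers: dx, dy, dz in m, then a turn about the tool's z in rad; each row shifts and turns the commanded pose from where the row before left it, along the tool's axes as they then stand; what a row does not reach is not made up. A row lasts 1/12 s, in which the tool goes at most 0.0417 m and 0.125 rad, less where a joint would pass 70% of its speed; a pose out of reach is approached as far as the arm can. OPENING is the finger opening in m, set as the command begins (- or left out keeps the last). The fingers move at their own pace and stop on an object; FORCE is the grip in N (left out, the last holds). Time passes only in rows, so rows that do not move let the fingers close. It prints the time, the measured TCP pose, the force, the opening and the grip force at its end.
- manip.get_state(): the state, without advancing time (a new reading comes with each control period).
- manip.get_image(name): name is "side" or "top"; returns a dict with "img" (480x640x3 uint8, red, green, blue), "camera_matrix" (3x3 intrinsics, pixels), "k1" (the pictures are not rectified: a ray, as slopes to the right and down, at radius r is drawn at 1 + k1 r^2 times it, then the intrinsics apply), "T" (4x4, takes a point from camera to world coordinates). Camera axes: x right, y down, z forward; pixel columns grow to the right and rows downward; lengths in m; the calibration is good to about 2 mm. A picture is of the moment at which its call begins. There is no depth.
- manip.sign_off(): hands the job in; it is judged then, once.
The state is a dict: "clock": time; "qpos": joint angles; "qd": joint speeds; "effort": joint torques, N m; "position": TCP position; "ee_rot": TCP orientation; "contact_force": force on the tool from outside, world axes, zero at the start; "moment": the same for the moment, N m; "width": finger opening in m; "gripper_force": force on a finger pad.
Only numpy, scipy, OpenCV 4.12 (cv2) and the standard library are available. Lean on these libraries where they do the work, as an engineer would, in place of code of your own. Each camera call takes 0.05 s, during which the arm holds its last target. There are 200 camera calls.

## Working session

There is one attempt and no reset: what is moved stays moved. The work goes in short steps, Python scripts to look and compute and a shell command to move; the robot and the scene stay as the last step left them, time stands still between calls to the robot, and variables do not carry over. Pictures are saved under pics/ and viewed, at most 14 in all, crops included, and the job is handed in when it is done.

```bash
ls; mkdir -p pics; cat > h.py <<'E'
import numpy as np,cv2
from rig import manip
def grab(n,f):
    d=manip.get_image(n); cv2.imwrite(f'pics/{f}.png',d['img'][:,:,::-1]); np.savez(f'pics/{f}.npz',**{k:d[k] for k in('img','camera_matrix','k1','T')}); return d
def ray(d,uv):
    K=np.array(d['camera_matrix']);x=(uv[0]-K[0,2])/K[0,0];y=(uv[1]-K[1,2])/K[1,1]
    rd=np.hypot(x,y);r=rd
    for _ in range(30): r=rd/(1+float(d['k1'])*r*r)
    s=r/rd if rd>0 else 1
    T=np.array(d['T']);v=T[:3,:3]@np.array([x*s,y*s,1]);return T[:3,3],v
def onz(d,uv,z):
    o,v=ray(d,uv);return o+v*(z-o[2])/v[2]
def proj(d,p):
    T=np.array(d['T']);c=T[:3,:3].T@(np.array(p)-T[:3,3]);x=c[:2]/c[2];x=x*(1+float(d['k1'])*(x@x));K=np.array(d['camera_matrix']);return np.array([K[0,0]*x[0]+K[0,2],K[1,1]*x[1]+K[1,2]])
E
python3 - <<'E'
from h import *
for n in('top','side'):
    d=grab(n,n+'0');print(n,np.round(d['T'],3).tolist(),np.round(d['camera_matrix'],1).tolist(),d['k1'])
s=manip.get_state();print(s)
E
```

```text
pics
rig.py
steer.py
top [[-0.007, -0.984, 0.179, 0.392], [-1.0, 0.012, 0.024, -0.032], [-0.026, -0.179, -0.984, 1.292], [0.0, 0.0, 0.0, 1.0]] [[560.6, 0.0, 313.0], [0.0, 560.6, 238.8], [0.0, 0.0, 1.0]] -0.15850794632086912
side [[-0.956, -0.198, 0.218, 0.354], [-0.294, 0.616, -0.731, 0.802], [0.01, -0.762, -0.647, 0.853], [0.0, 0.0, 0.0, 1.0]] [[612.0, 0.0, 322.5], [0.0, 612.0, 241.6], [0.0, 0.0, 1.0]] -0.058838653846508285
{'clock': 0.1, 'qpos': array([ 1.12701733e+00,  2.76511657e-01,  1.50600591e+00,  1.62184058e-05,
        1.36069111e+00, -1.20985008e-01]), 'qd': array([ 0.00022192, -0.00108432, -0.00420844, -0.00029599, -0.00039273,
        0.00059895]), 'effort': array([ 2.85436894e-03, -4.17698336e+01, -2.46404082e+01, -2.87979874e-04,
        5.76518170e-03,  1.52167490e-05]), 'position': array([0.18220468, 0.54491203, 0.25253789]), 'ee_rot': array([-2.32763821e-04,  1.60698826e-01,  9.87003158e-01, -7.73802758e-04]), 'contact_force': array([ 0.02581554, -1.23435073,  0.42849117]), 'moment': array([ 0.05620738, -0.02990291,  0.0391893 ]), 'gripper_force': 0.0, 'width': 0.08562417088488172}
```

View pics/top0.png

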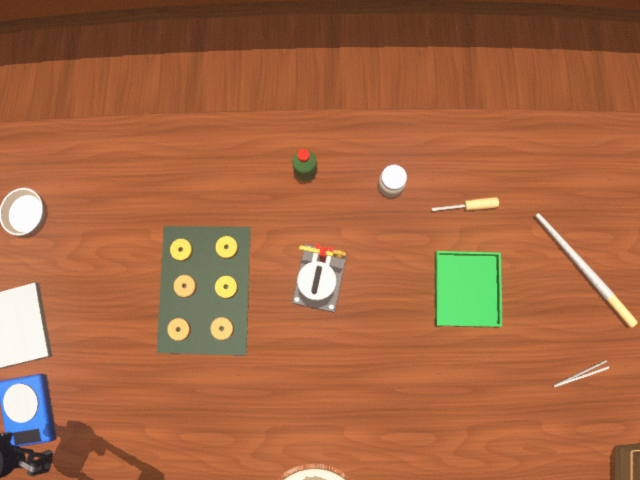

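View pics/side0.png

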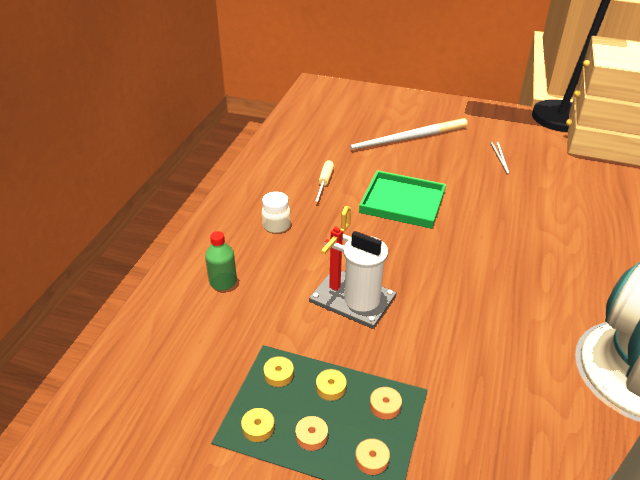

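Top view shows six discs (centres about (180,250), (226,247), (184,286), (225,287), (178,329), (221,328)), cap at (317,282), post tip at (322,252), clip from (301,248) to (344,254) and tray at (468,289). In the side view the post is at (337,258) and the clip loop at (346,217). Next I measure them.

```bash
cat > m0.py <<'E'
from h import *
def blobs(img,lo,hi,amin,box=None):
    h=cv2.cvtColor(img,cv2.COLOR_RGB2HSV);m=cv2.inRange(h,np.array(lo),np.array(hi))
    if box: 
        z=np.zeros_like(m);x0,y0,x1,y1=box;z[y0:y1,x0:x1]=m[y0:y1,x0:x1];m=z
    c,_=cv2.findContours(m,cv2.RETR_EXTERNAL,cv2.CHAIN_APPROX_NONE)
    return [k for k in c if cv2.contourArea(k)>=amin]
def cen(k): 
    M=cv2.moments(k);return np.array([M['m10'],M['m01']])/M['m00']
E
python3 - <<'E'
from m0 import *
t=dict(np.load('pics/top0.npz'));s=dict(np.load('pics/side0.npz'))
for nm,d,b in(('top',t,(155,220,255,360)),('side',s,(200,330,440,480))):
    print(nm)
    for k in blobs(d['img'],(8,110,120),(32,255,255),60,b):
        (c,ax,an)=cv2.fitEllipse(k);h=cen(k); hsv=cv2.cvtColor(d['img'],cv2.COLOR_RGB2HSV)[int(k[:,0,1].mean()-6),int(k[:,0,0].mean())]
        print(np.round(c,1),np.round(ax,1),np.round(h,1),'z20',np.round(onz(d,h,.020),4),'z11',np.round(onz(d,h,.011),4),hsv)
for nm,d,b in(('top',t,(290,235,355,320)),('side',s,(300,190,420,340))):
    print(nm,'red')
    for k in blobs(d['img'],(0,180,90),(4,255,255),8,b): print(np.round(cen(k),1),cv2.boundingRect(k),cv2.contourArea(k),np.round(onz(d,cen(k),.158),4))
    print('yellow')
    for k in blobs(d['img'],(16,150,110),(34,255,255),5,b): print(np.round(cen(k),1),cv2.boundingRect(k),cv2.contourArea(k),cv2.minAreaRect(k))
    print('white')
    for k in blobs(d['img'],(0,0,150),(180,60,255),40,b): print(np.round(cen(k),1),cv2.boundingRect(k),cv2.contourArea(k),cv2.fitEllipse(k))
    print('black')
    for k in blobs(d['img'],(0,0,0),(180,255,45),20,b): print(np.round(cen(k),1),cv2.boundingRect(k),cv2.contourArea(k),cv2.minAreaRect(k))
k=max(blobs(t['img'],(50,150,80),(70,255,255),200,(420,230,520,340)),key=cv2.contourArea)
r=cv2.minAreaRect(k);print('tray',r,[np.round(onz(t,p,.022),3) for p in cv2.boxPoints(r)],onz(t,r[0],.022))
E
cat > crop.py <<'E'
import cv2,sys
f,x0,y0,x1,y1,s,o=sys.argv[1:];a=cv2.imread(f'pics/{f}.png')[int(y0):int(y1),int(x0):int(x1)];cv2.imwrite(f'pics/{o}.png',cv2.resize(a,None,fx=float(s),fy=float(s),interpolation=2))
E
python3 - <<'E'
import cv2,numpy as np
a=cv2.imread('pics/top0.png')[235:325,280:360];b=cv2.imread('pics/side0.png')[195:325,300:410]
a=cv2.resize(a,(400,450),interpolation=2);b=cv2.resize(b,(381,450),interpolation=2);cv2.imwrite('pics/jig0.png',np.hstack([a,b]))
E
```

```text
top
[204.5 289.5] [114.9 168.4] [204.5 289.5] z20 [0.5084 0.2499 0.02  ] z11 [0.5093 0.2519 0.011 ] [ 44  45 126]
side
[372.  456.2] [33.9 36. ] [372.  456.2] z20 [0.4181 0.3139 0.02  ] z11 [0.4188 0.3086 0.011 ] [ 17 155 253]
[311.3 428.8] [32.5 40. ] [310.9 444.4] z20 [0.5115 0.3222 0.02  ] z11 [0.5132 0.317  0.011 ] [ 28  98 255]
[257.3 424.3] [32.4 34.2] [257.3 424.3] z20 [0.6021 0.3141 0.02  ] z11 [0.6048 0.3088 0.011 ] [ 26 169 253]
[385.3 402.5] [31.8 32.5] [385.3 402.5] z20 [0.4204 0.2142 0.02  ] z11 [0.4211 0.2078 0.011 ] [ 24 125 255]
[330.6 384.4] [30.3 31.7] [330.6 384.4] z20 [0.5147 0.2064 0.02  ] z11 [0.5165 0.1999 0.011 ] [ 29 139 255]
[278.1 371.1] [29.7 30.7] [278.1 371.1] z20 [0.6069 0.2071 0.02  ] z11 [0.6096 0.2007 0.011 ] [ 28 153 255]
[319.9 406.8] [169.7 264.9] [315.4 386.4] z20 [0.5375 0.218  0.02  ] z11 [0.5395 0.2117 0.011 ] [ 64  79 119]
top red
[322.5 251.2] (320, 247, 7, 9) 30.5 [ 0.5727 -0.0231  0.158 ]
yellow
[338.5 253.1] (332, 250, 14, 7) 55.5 ((338.5, 253.0), (6.0, 13.0), 90.0)
white
[318.6 279.4] (293, 251, 52, 61) 1709.5 ((318.279541015625, 280.938
[... 341 characters left out ...]
45.0)
[345.3 219. ] (340, 206, 11, 27) 144.0 ((344.9676513671875, 218.92059326171875), (8.820098876953125, 26.383596420288086), 4.398705005645752)
white
[322.1 292.1] (310, 275, 26, 30) 288.0 ((322.7889404296875, 291.6266784667969), (17.590301513671875, 27.90791130065918), 29.057432174682617)
[361.5 280.7] (330, 234, 66, 91) 2704.0 ((361.59222412109375, 278.11083984375), (56.659934997558594, 83.48966217041016), 176.344970703125)
black
[365.5 244.6] (352, 234, 29, 21) 282.0 ((365.35614013671875, 243.88352966308594), (31.952234268188477, 11.938197135925293), 20.556045532226562)Traceback (most recent call last):
  File "<stdin>", line 17, in <module>
ValueError: max() iterable argument is empty
```

View pics/jig0.png

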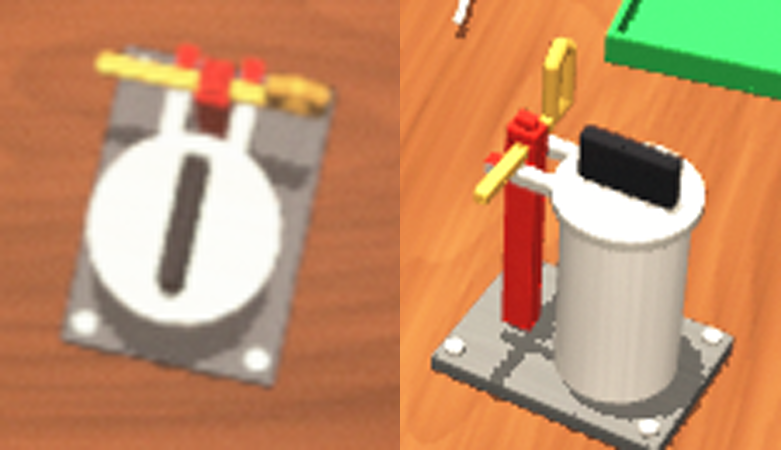

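```bash
python3 - <<'E'
from m0 import *
t=dict(np.load('pics/top0.npz'));s=dict(np.load('pics/side0.npz'))
hsv=cv2.cvtColor(t['img'],cv2.COLOR_RGB2HSV)
print(hsv[289,468],hsv[253,468],hsv[289,499])
for k in blobs(t['img'],(8,100,170),(34,255,255),80,(155,220,255,360)):
    h=cen(k);print(np.round(h,1),np.round(cv2.fitEllipse(k)[1],1),np.round(onz(t,h,.019),4))
k=max(blobs(t['img'],(55,150,60),(80,255,255),200,(425,240,515,335)),key=cv2.contourArea)
r=cv2.minAreaRect(cv2.approxPolyDP(k,2,True));print('tray',r,[np.round(onz(t,p,.022),3).tolist() for p in cv2.boxPoints(r)],onz(t,r[0],.022))
# cap circle on top: white mask, opened to drop prongs
m=cv2.inRange(hsv,np.array((0,0,195)),np.array((180,50,255)));z=np.zeros_like(m);z[255:312,290:345]=m[255:312,290:345]
z=cv2.morphologyEx(z,cv2.MORPH_CLOSE,np.ones((9,9)));z=cv2.morphologyEx(z,cv2.MORPH_OPEN,cv2.getStructuringElement(2,(15,15)))
c,_=cv2.findContours(z,0,1);k=max(c,key=cv2.contourArea);e=cv2.fitEllipse(k);print('cap',e,cen(k),onz(t,cen(k),.136), onz(t,e[0],.136))
# bar
g=t['img'].sum(2);y,x=np.mgrid[260:300,305:330];w=g[260:300,305:330]<330;pts=np.c_[x[w],y[w]].astype(np.float32);r=cv2.minAreaRect(pts);print('bar',r)
l=cv2.fitLine(pts,2,0,.01,.01).ravel();mu=pts.mean(0);a=onz(t,mu+l[:2]*8,.166);b=onz(t,mu-l[:2]*8,.166);print(onz(t,mu,.166),'yaw',np.arctan2(*(b-a)[[1,0]]),'pi off')
# clip yellow
for d,b in((t,(295,240,352,262)),(s,(315,200,360,258))):
  h=cv2.cvtColor(d['img'],cv2.COLOR_RGB2HSV);m=cv2.inRange(h,np.array((14,140,90)),np.array((34,255,255)));y,x=np.nonzero(m[b[1]:b[3],b[0]:b[2]])
  p=np.c_[x+b[0],y+b[1]]; print(len(p),p.min(0),p.max(0))
for uv in((299.5,247.5),(345.5,254)): print('clip end',onz(t,uv,.145))
for uv in((299.5,247.5),(336,253.5)): print('leg',onz(t,uv,.144))
print('posttip',onz(t,(280+215/5,235+67/5),.160),onz(t,(323,251.5),.154))
E
```

```text
[ 64 145 230] [ 62 140 208] [ 63 138 175]
[205.8 356.4] [ 15.1 107.2] [0.3565 0.2444 0.019 ]
[177.8 328.8] [21.2 22.1] [0.4184 0.3107 0.019 ]
[221.2 328.1] [21.8 22.3] [0.4203 0.2097 0.019 ]
[225.5 286.3] [21.  21.9] [0.5156 0.2014 0.019 ]
[183.9 285.5] [20.7 21.7] [0.518  0.2987 0.019 ]
[180.2 249. ] [20.6 21.1] [0.6036 0.3103 0.019 ]
[225.8 246.4] [21.  21.5] [0.6085 0.2022 0.019 ]
[211.9 262.8] [105.9 154.1] [0.5705 0.234  0.019 ]Traceback (most recent call last):
  File "<stdin>", line 7, in <module>
ValueError: max() iterable argument is empty
```

```bash
python3 - <<'E'
from m0 import *
t=dict(np.load('pics/top0.npz'));s=dict(np.load('pics/side0.npz'))
hsv=cv2.cvtColor(t['img'],cv2.COLOR_RGB2HSV)
k=max(blobs(t['img'],(50,100,50),(80,255,255),100,(425,240,515,335)),key=cv2.contourArea)
r=cv2.minAreaRect(k);print('tray',r,[np.round(onz(t,p,.022),3).tolist() for p in cv2.boxPoints(r)],onz(t,r[0],.022))
m=cv2.inRange(hsv,np.array((0,0,195)),np.array((180,50,255)));z=np.zeros_like(m);z[255:312,290:345]=m[255:312,290:345]
z=cv2.morphologyEx(z,cv2.MORPH_CLOSE,np.ones((9,9)));z=cv2.morphologyEx(z,cv2.MORPH_OPEN,cv2.getStructuringElement(2,(15,15)))
c,_=cv2.findContours(z,0,1);k=max(c,key=cv2.contourArea);e=cv2.fitEllipse(k);print('cap',e,cen(k),onz(t,cen(k),.136), onz(t,e[0],.136))
g=t['img'].sum(2);y,x=np.mgrid[260:300,305:330];w=g[260:300,305:330]<330;pts=np.c_[x[w],y[w]].astype(np.float32);print(len(pts))
l=cv2.fitLine(pts,2,0,.01,.01).ravel();mu=pts.mean(0);a=onz(t,mu+l[:2]*8,.166);b=onz(t,mu-l[:2]*8,.166);print(onz(t,mu,.166),'yaw',np.arctan2(*(b-a)[[1,0]]))
for d,b in((t,(295,240,352,262)),(s,(315,200,360,258))):
  h=cv2.cvtColor(d['img'],cv2.COLOR_RGB2HSV);m=cv2.inRange(h,np.array((16,140,90)),np.array((34,255,255)));y,x=np.nonzero(m[b[1]:b[3],b[0]:b[2]])
  p=np.c_[x+b[0],y+b[1]]; print(len(p),p.min(0),p.max(0))
P=lambda x,y:(280+x/5,235+y/5)
print('tip',onz(t,P(97,63),.144),'legatpost',onz(t,P(265,92),.144))
print('post',onz(t,P(215,67),.160),onz(t,P(215,75),.154))
print('base corners',[np.round(onz(t,P(*q),.012),3).tolist() for q in((62,340),(272,384),(335,92),(127,48))])
S=lambda x,y:(300+x*110/381,195+(y)*130/450)
for nm,q in(('loop bot',(152-0,113)),('looptop',(565-400,40)),('tip',(480-400,197))):
  print(nm,S(*q))
# loop: top pixel & side pixel triangulate
def tri(u,v):
  o1,d1=ray(t,u);o2,d2=ray(s,v);A=np.c_[d1,-d2];k=np.linalg.lstsq(A,o2-o1,rcond=None)[0];p=o1+d1*k[0];q=o2+d2*k[1];return (p+q)/2,np.linalg.norm(p-q)
print(tri(P(97,64),S(80,194)),'tip mid z .140'); print(tri(P(300,93),S(160,75)),'loop')
print(tri(P(184,230),S(628-400,200)))
E
```

```text
tray ((468.5, 288.5), (75.0, 65.0), 90.0) [[0.592, -0.283, 0.022], [0.59, -0.436, 0.022], [0.417, -0.426, 0.022], [0.421, -0.276, 0.022]] [ 0.50405864 -0.3544445   0.022     ]
cap ((316.4801025390625, 278.942626953125), (37.09303665161133, 42.74198913574219), 23.975976943969727) [316.45449606 278.97908177] [ 0.51810724 -0.00981591  0.136     ] [ 0.51818258 -0.00986956  0.136     ]
154
[ 0.51314119 -0.01040446  0.166     ] yaw 0.008814599759385032
130 [299 245] [345 257]
248 [321 204] [359 253]
tip [0.58306024 0.02493509 0.144     ] legatpost [ 0.57008317 -0.04467439  0.144     ]
post [ 0.57818813 -0.02418356  0.16      ] [ 0.57584061 -0.02410794  0.154     ]
base corners [[0.477, 0.048, 0.012], [0.456, -0.048, 0.012], [0.59, -0.078, 0.012], [0.612, 0.018, 0.012]]
loop bot (343.88451443569556, 227.64444444444445)
looptop (347.6377952755905, 206.55555555555554)
tip (323.09711286089237, 251.9111111111111)
(array([0.58378619, 0.02511867, 0.14332294]), np.float64(0.002061038793438391)) tip mid z .140
(array([ 0.56658577, -0.0587426 ,  0.16216683]), np.float64(0.0002124240505550997)) loop
(array([ 0.51502183, -0.0103206 ,  0.12825273]), np.float64(0.000620606226052659))
```

Two-view checks agree with the given sizes: jig origin is about (0.5145, -0.0105), yaw -0.218, clip loop (0.566, -0.058, 0.162), and tray centre (0.505, -0.355). The next helper works out the tool-axis distances.

```bash
cat > d.py <<'E'
import sys,numpy as np
from rig import manip
from scipy.spatial.transform import Rotation as R
s=manip.get_state();q=s['ee_rot'];M=R.from_quat([q[1],q[2],q[3],q[0]]).as_matrix()
phi=np.arctan2(M[1,1],M[0,1]);print('t%.1f pos'%s['clock'],np.round(s['position'],4),'phi %.3f'%phi,'tilt %.3f'%np.arccos(-M[2,2]),'w %.4f gf %.1f F'%(s['width'],s['gripper_force']),np.round(s['contact_force'],1))
a=list(map(float,sys.argv[1:]))
for p in [a[i:i+4] for i in range(0,len(a),4)]:
    th=phi-p[3];print('first turn %.3f, then'%th,end=' ')
    c,sn=np.cos(p[3]),np.sin(p[3]);T=np.array([[-sn*-1,c,0],[-c,sn,0],[0,0,-1]]) # x=y×z
    T[:,0]=np.cross([c,sn,0],[0,0,-1]);T[:,1]=[c,sn,0];T[:,2]=[0,0,-1]
    print('go tool',np.round(T.T@(np.array(p[:3])-s['position']),4));
E
python3 d.py .566 -.058 .24 -.218
python3 steer.py '0 0 0 .122;0 0 0 .122;0 0 0 .122;0 0 0 .122;0 0 0 .122' .04 40 >/dev/null; python3 steer.py '0 0 0 .122;0 0 0 .122;0 0 0 .122;0 0 0 .122;0 0 0 .122'>/dev/null; python3 steer.py '0 0 0 .122;0 0 0 .122'; python3 steer.py '-.03 .03 0 0;-.03 .03 0 0;-.03 .03 0 0;-.03 .03 0 0;-.03 .03 0 0'; python3 d.py .566 -.058 .24 -.218
```

```text
clock: 1.1
position: [0.1823, 0.545, 0.2528]
ee_rot: [0.0, 0.781, 0.624, -0.0]
contact_force: [-0.1, -0.0, 0.0]
width: 0.0403
gripper_force: 0.0
clock: 1.52
position: [0.295, 0.3681, 0.2529]
ee_rot: [0.0, 0.779, 0.627, -0.0]
contact_force: [1.8, -0.1, -0.4]
width: 0.04
gripper_force: 0.0
t1.5 pos [0.295  0.3681 0.2529] phi -0.215 tilt 0.001 w 0.0400 gf 0.0 F [ 1.8 -0.1 -0.4]
first turn 0.003, then go tool [-0.3574  0.3567  0.0129]
```

```bash
python3 steer.py '-.03 .03 0 0;-.03 .03 0 0;-.03 .03 0 0;-.03 .03 0 0;-.03 .03 0 0'>/dev/null; python3 steer.py '-.03 .03 0 0;-.03 .03 0 0;-.03 .03 0 0;-.03 .03 0 0;-.02 .02 0 0'>/dev/null; python3 steer.py '-.02 .02 0 0;-.02 .02 0 0;-.01 .01 0 0;0 0 0 0;0 0 0 0';  python3 d.py .566 -.058 .24 -.218
```

```text
clock: 2.77
position: [0.5498, -0.0291, 0.2527]
ee_rot: [-0.001, 0.78, 0.626, -0.0]
contact_force: [-0.7, -0.4, -0.5]
width: 0.0399
gripper_force: 0.0
t2.8 pos [ 0.5498 -0.0291  0.2527] phi -0.217 tilt 0.002 w 0.0399 gf 0.0 F [-0.7 -0.4 -0.5]
first turn 0.001, then go tool [-0.0247  0.022   0.0127]
```

```bash
python3 steer.py '-.0125 .011 .01 0;-.0125 .011 0 0;0 0 0 0' >/dev/null; python3 - <<'E'
from h import *
s=grab('side','s1');t=grab('top','t1')
a=cv2.resize(t['img'][220:310,290:370],(400,450),interpolation=2);b=cv2.resize(s['img'][150:300,290:420],(390,450),interpolation=2)
cv2.imwrite('pics/g1.png',np.hstack([a,b])[:,:,::-1])
E
python3 d.py .566 -.058 .171 -.218
```

```text
t3.1 pos [ 0.5664 -0.0585  0.2431] phi -0.216 tilt 0.001 w 0.0399 gf 0.0 F [ 1.  -0.3 -0.3]
first turn 0.002, then go tool [ 0.0004 -0.0005  0.0721]
```

View pics/g1.png

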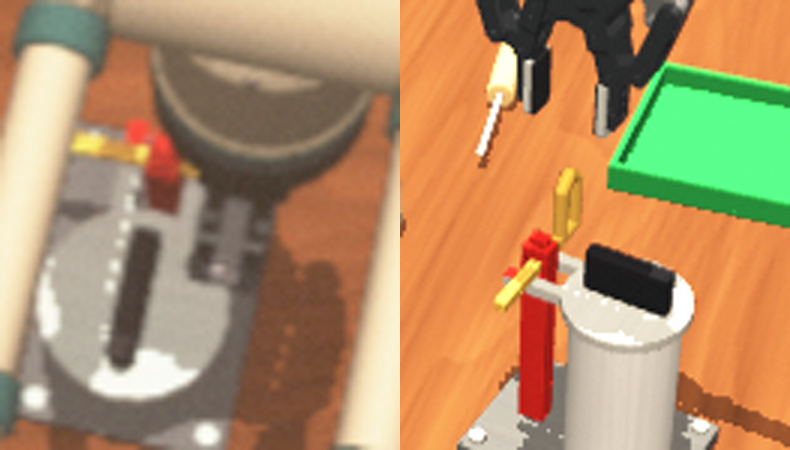

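The open fingers (side view crop (537,88) and (605,108)) stand either side of the loop at (568,205). I descend and pinch.

```bash
python3 steer.py '0 0 .02 0;0 0 .02 0;0 0 .02 0;0 0 .012 0;0 0 0 0'>/dev/null; python3 steer.py '0 0 0 0;0 0 0 0;0 0 0 0;0 0 0 0;0 0 0 0' 0 60; python3 steer.py '0 0 0 0;0 0 0 0;0 0 0 0';python3 d.py
```

```text
clock: 3.95
position: [0.5672, -0.0584, 0.1724]
ee_rot: [0.001, 0.779, 0.627, 0.001]
contact_force: [0.5, 0.9, 1.6]
width: 0.0075
gripper_force: 58.4
clock: 4.2
position: [0.5671, -0.0586, 0.1718]
ee_rot: [0.001, 0.779, 0.627, 0.001]
contact_force: [1.5, 0.1, 1.0]
width: 0.0077
gripper_force: 58.6
t4.2 pos [ 0.5671 -0.0586  0.1718] phi -0.216 tilt 0.002 w 0.0077 gf 58.6 F [1.5 0.1 1. ]
```

```bash
python3 steer.py '-.01 0 0 0;-.01 0 0 0;-.015 0 0 0;-.015 0 0 0;-.015 0 0 0'; python3 steer.py '-.015 0 0 0;-.015 0 0 0;-.015 0 0 0;0 0 0 0;0 0 0 0'; python3 d.py .498 -.388 .171 -.218
```

```text
clock: 4.62
position: [0.5516, -0.1231, 0.1711]
ee_rot: [-0.001, 0.779, 0.627, -0.0]
contact_force: [-0.1, 0.7, 0.2]
width: 0.0078
gripper_force: 58.7
clock: 5.03
position: [0.5417, -0.1671, 0.1707]
ee_rot: [-0.001, 0.78, 0.626, -0.001]
contact_force: [0.5, 0.2, -1.0]
width: 0.0078
gripper_force: 58.6
t5.0 pos [ 0.5417 -0.1671  0.1707] phi -0.218 tilt 0.002 w 0.0078 gf 58.6 F [ 0.5  0.2 -1. ]
first turn -0.000, then go tool [-0.2251  0.0051 -0.0003]
```

```bash
python3 steer.py '-.03 .001 0 0;-.03 .001 0 0;-.03 .001 0 0;-.03 .001 0 0;-.03 .001 0 0'>/dev/null; python3 steer.py '-.03 0 0 0;-.03 0 0 0;-.015 0 0 0;0 0 0 0;0 0 0 0'; python3 steer.py '0 0 .025 0;0 0 .025 0;0 0 .02 0;0 0 .02 0;0 0 .01 0'>/dev/null; python3 steer.py '0 0 .01 0;0 0 .008 0;0 0 0 0;0 0 0 0'; python3 - <<'E'
from h import *
s=grab('side','s2')
cv2.imwrite('pics/g2.png',cv2.resize(s['img'][120:240,330:470],(700,600),interpolation=2)[:,:,::-1])
E
```

```text
clock: 5.87
position: [0.4992, -0.3863, 0.1707]
ee_rot: [-0.001, 0.78, 0.626, 0.0]
contact_force: [-0.9, 0.4, -1.1]
width: 0.0078
gripper_force: 58.6
clock: 6.62
position: [0.4998, -0.3866, 0.0535]
ee_rot: [0.0, 0.779, 0.627, 0.0]
contact_force: [0.1, -0.6, -0.5]
width: 0.0076
gripper_force: 58.6
```

View pics/g2.png

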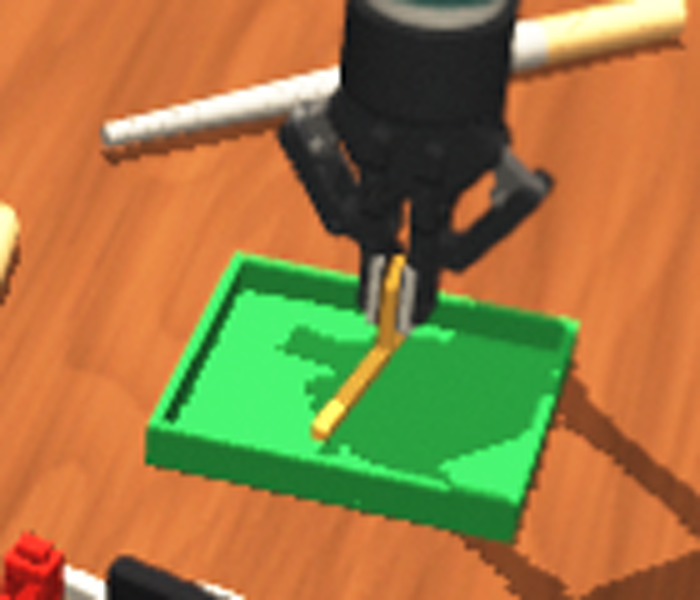

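The clip is held level above the tray floor, with the loop at the fingers (395,290) and its tip at (320,432), inside the walls. I lower it and let go.

```bash
python3 steer.py '0 0 .004 0;0 0 .004 0;0 0 .003 0;0 0 0 0;0 0 0 0'; python3 steer.py '0 0 0 0;0 0 0 0;0 0 0 0;0 0 0 0;0 0 0 0' .03; python3 steer.py '0 0 -.02 0;0 0 -.03 0;0 0 -.04 0;0 0 -.04 0;0 0 -.04 0' >/dev/null; python3 d.py .5145 -.0105 .22 1.353; python3 -c "
from h import *
s=grab('side','s3')"
```

```text
clock: 7.08
position: [0.4994, -0.3868, 0.0422]
ee_rot: [-0.0, 0.779, 0.627, 0.0]
contact_force: [-0.0, 1.0, -1.3]
width: 0.0071
gripper_force: 58.8
clock: 7.5
position: [0.4996, -0.3868, 0.0423]
ee_rot: [0.0, 0.779, 0.627, 0.0]
contact_force: [-0.7, -0.1, 0.3]
width: 0.0298
gripper_force: 0.0
t7.9 pos [ 0.4992 -0.3864  0.2139] phi -0.216 tilt 0.001 w 0.0297 gf 0.0 F [ 1.2 -0.2  0.5]
first turn -1.569, then go tool [ 0.0662  0.3704 -0.0061]
```

```bash
python3 steer.py '0 0 0 -.12;0 0 0 -.12;0 0 0 -.12;0 0 0 -.12;0 0 0 -.12' .07 >/dev/null; python3 steer.py '0 0 0 -.12;0 0 0 -.12;0 0 0 -.12;0 0 0 -.12;0 0 0 -.12'>/dev/null;python3 steer.py '0 0 0 -.12;0 0 0 -.12;0 0 0 -.12;0 0 0 -.009;0 0 0 0'>/dev/null
cat > discs.py <<'E'
from m0 import *
def discs(d):
    o=[]
    for k in blobs(d['img'],(8,100,170),(34,255,255),150,(150,200,290,380)):
        a=cv2.fitEllipse(k)[1]
        if 18<a[0]<a[1]<25: p=onz(d,cen(k),.019);o.append(np.round(p[:2],4).tolist())
    return o
if __name__=='__main__': 
    d=grab('top','td'+str(int(manip.get_state()['clock'])));print(discs(d))
E
python3 discs.py; python3 -c "
from h import *
d=manip.get_image('top')['img'];t=d[235:325,280:360];s=manip.get_image('side')['img']
cv2.imwrite('pics/g3.png',np.hstack([cv2.resize(t,(400,450),interpolation=2),cv2.resize(s[140:270,320:435],(398,450),interpolation=2)])[:,:,::-1])"
python3 d.py .5145 -.0105 .22 1.353
```

```text
[[0.4185, 0.3102], [0.4204, 0.2099], [0.5155, 0.2015], [0.5181, 0.2987], [0.6037, 0.3104], [0.6086, 0.2021]]
t9.4 pos [ 0.4995 -0.3868  0.2122] phi 1.351 tilt 0.000 w 0.0700 gf 0.0 F [-0.3  0.2  0.7]
first turn -0.002, then go tool [ 0.0666  0.3706 -0.0078]
```

View pics/g3.png

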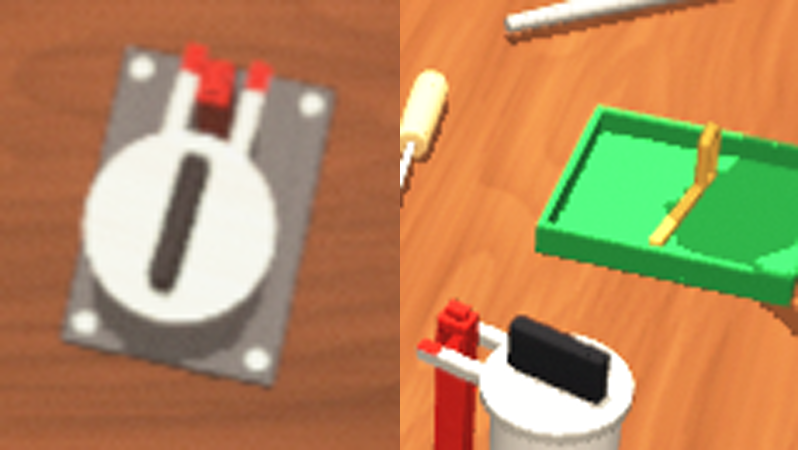

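The clip stands in the tray (crop loop (707,150), tip (655,240)). The cap is still seated, with its prongs at (193,57) and (260,75) either side of the post at (215,83). I use the four base bolts to refine the jig pose.

```bash
python3 steer.py '.01 .03 0 0;.01 .03 0 0;.01 .03 0 0;.01 .03 0 0;.01 .03 0 0'>/dev/null; python3 steer.py '.005 .03 0 0;.005 .03 0 0;.005 .03 0 0;0.0 .03 0 0;0 .03 0 0'>/dev/null; python3 steer.py '0 .03 0 0;0 .02 0 0;0 .01 0 0;0 .01 0 0;0 0 0 0'>/dev/null
python3 - <<'E'
from m0 import *
d=dict(np.load('pics/td9.npz'));P=lambda x,y:(280+x/5-.4,235+y/5-.4)
b=[onz(d,P(*q),.013)[:2] for q in((142,68),(312,104),(85,321),(257,359))]
c=np.mean(b,0);v=(b[0]-b[2])+(b[1]-b[3]);w=(b[0]-b[1])+(b[2]-b[3]);y1=np.arctan2(v[1],v[0]);y2=np.arctan2(-w[0],w[1]);y=(y1+y2)/2
print(np.round(b,4).tolist(),y1,y2,'tube',c-.02*np.array([np.cos(y),np.sin(y)]))
print('cap',onz(d,P(180,227),.136),'bar',onz(d,P(180,223),.166))
E
python3 d.py .513 -.0105 .165 1.353
```

```text
[[0.6032, 0.0115], [0.5855, -0.0668], [0.4865, 0.0382], [0.4685, -0.04]] -0.22491825399017445 -0.2244068978200212 tube [ 0.51640294 -0.00981623]
cap [ 0.51600096 -0.00802923  0.136     ] bar [ 0.51441166 -0.00866443  0.166     ]
t10.6 pos [ 0.5163 -0.0105  0.2124] phi 1.354 tilt 0.001 w 0.0699 gf 0.0 F [-0.3 -0.1  0.2]
first turn 0.001, then go tool [ 0.0032 -0.0008  0.0474]
```

```bash
python3 steer.py '0 0 .015 0;0 0 .015 0;0 0 .011 0;0 0 .005 0;0 0 0 0'>/dev/null; python3 steer.py '0 0 0 0;0 0 0 0;0 0 0 0;0 0 0 0;0 0 0 0' 0 70; python3 steer.py '0 0 0 0;0 0 0 0;0 0 0 0;0 0 0 0'>/dev/null;python3 d.py; python3 steer.py '0 0 -.01 0;0 0 -.01 0;0 0 -.02 0;0 0 -.03 0;0 0 -.03 0'; python3 d.py .44 -.17 .2 1.353
```

```text
clock: 11.45
position: [0.5163, -0.0113, 0.1671]
ee_rot: [0.001, 0.109, 0.994, 0.0]
contact_force: [-1.8, -0.2, 3.1]
width: 0.0106
gripper_force: 70.7
t11.8 pos [ 0.5164 -0.0113  0.1671] phi 1.353 tilt 0.001 w 0.0106 gf 70.4 F [-0.5  1.2  4.9]
clock: 12.2
position: [0.5152, -0.0115, 0.267]
ee_rot: [-0.001, 0.109, 0.994, -0.0]
contact_force: [0.6, -0.6, -1.5]
width: 0.01
gripper_force: 69.5
t12.2 pos [ 0.5152 -0.0115  0.267 ] phi 1.353 tilt 0.002 w 0.0100 gf 69.5 F [ 0.6 -0.6 -1.5]
first turn 0.000, then go tool [ 0.0391 -0.171   0.067 ]
```

```bash
python3 steer.py '.008 -.034 0 0;.008 -.034 0 0;.008 -.034 0 0;.008 -.034 0 0;.007 -.034 0 0'>/dev/null; python3 steer.py '0 0 0 0;0 0 0.03 0;0 0 .04 0;0 0 .04 0;0 0 .04 0'>/dev/null; python3 steer.py '0 0 .03 0;0 0 0.02 0;0 0 .014 0;0 0 .003 0;0 0 0 0'; python3 d.py .44 -.17 .045 1.353; python3 -c "
from h import *
s=grab('side','s4')
cv2.imwrite('pics/g4.png',cv2.resize(s['img'][140:340,300:480],(540,600),interpolation=2)[:,:,::-1])"
```

```text
clock: 13.45
position: [0.4409, -0.1687, 0.0487]
ee_rot: [-0.001, 0.109, 0.994, 0.0]
contact_force: [0.3, 0.5, -1.8]
width: 0.0106
gripper_force: 69.4
t13.4 pos [ 0.4409 -0.1687  0.0487] phi 1.353 tilt 0.002 w 0.0106 gf 69.4 F [ 0.3  0.5 -1.8]
first turn 0.000, then go tool [ 0.0006 -0.0015  0.0037]
```

View pics/g4.png

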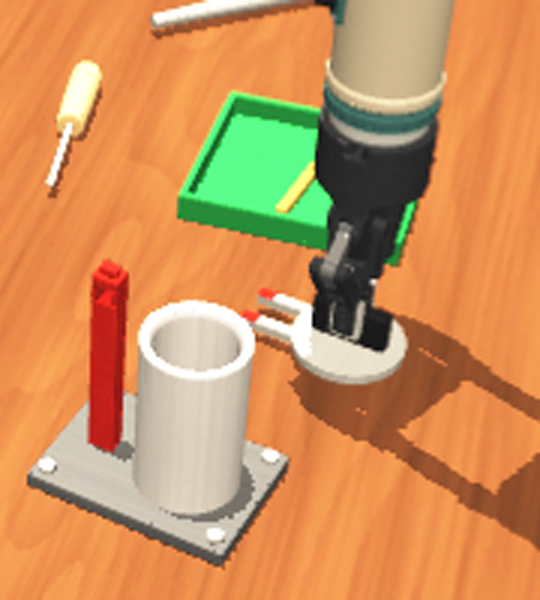

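The cap hangs level just over the bench (crop (350,340)) and the tube mouth is open at (196,335). I set the cap down.

```bash
python3 steer.py '0 0 .002 0;0 0 .0015 0;0 0 0 0;0 0 0 0'; python3 steer.py '0 0 0 0;0 0 0 0;0 0 0 0;0 0 0 0;0 0 0 0' .07;python3 d.py; python3 steer.py '0 0 -.01 0;0 0 -.04 0;0 0 -.04 0;0 0 -.04 0;0 0 -.04 0'>/dev/null; python3 discs.py; python3 -c "
from h import *
t=grab('top','t5')
cv2.imwrite('pics/g5.png',cv2.resize(t['img'][235:335,285:385],(600,600),interpolation=2)[:,:,::-1])"
python3 d.py .5155 .2015 .16 1.353
```

```text
clock: 13.83
position: [0.4415, -0.1692, 0.0464]
ee_rot: [0.001, 0.109, 0.994, -0.0]
contact_force: [0.0, -0.6, -1.9]
width: 0.0104
gripper_force: 69.4
clock: 14.25
position: [0.4413, -0.1691, 0.0459]
ee_rot: [0.0, 0.109, 0.994, -0.0]
contact_force: [0.1, -0.2, -1.1]
width: 0.0691
gripper_force: 0.0
t14.2 pos [ 0.4413 -0.1691  0.0459] phi 1.353 tilt 0.000 w 0.0691 gf 0.0 F [ 0.1 -0.2 -1.1]
[[0.4183, 0.3107], [0.4203, 0.2097], [0.5156, 0.2013], [0.518, 0.2987], [0.6036, 0.3103], [0.6085, 0.2019]]
t14.8 pos [ 0.4449 -0.1711  0.2225] phi 1.353 tilt 0.015 w 0.0697 gf 0.0 F [ 1.2 -0.5  1.4]
first turn 0.000, then go tool [0.0116 0.379  0.0625]
```

View pics/g5.png

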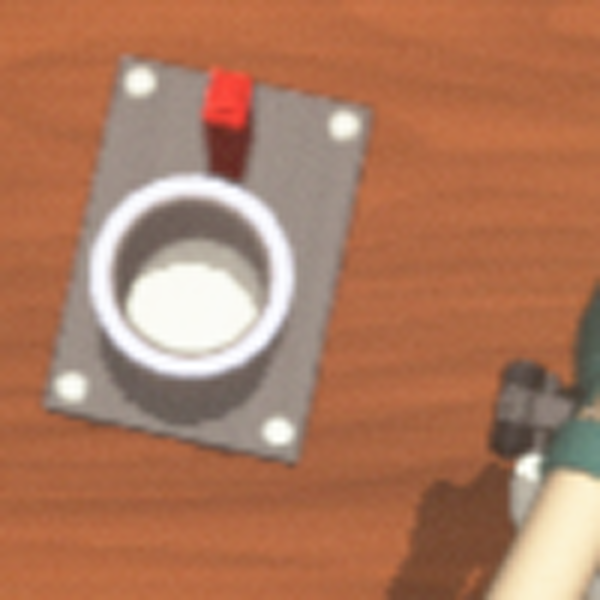

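The rim circle spans columns 90–295 and rows 174–378 of the crop, so its centre is near (192.5,276), or image (316.7,280.6). I cast that onto z=0.128 and move to disc at (0.516,0.201).

```bash
python3 - <<'E'
from m0 import *
d=dict(np.load('pics/t5.npz'))
print(onz(d,(316.68,280.6),.128))
h=cv2.cvtColor(d['img'],cv2.COLOR_RGB2HSV);m=cv2.inRange(h,np.array((0,0,160)),np.array((180,60,255)));z=np.zeros_like(m);z[262:299,298:336]=m[262:299,298:336]
c,_=cv2.findContours(z,0,1);k=max(c,key=cv2.contourArea);e=cv2.fitEllipse(k);print(e,onz(d,e[0],.128))
E
python3 steer.py '.001 .03 0 0;.001 .03 0 0;.001 .03 0 0;.001 .03 0 0;.001 .03 0 0'>/dev/null; python3 steer.py '.001 .03 0 0;.001 .03 0 0;.001 .03 0 0;.001 .03 0 0;.001 .03 0 0'>/dev/null; python3 steer.py '.001 .03 0 0;.001 .03 0 0;0 .018 0 0;0 0 0 0;0 0 0 0'>/dev/null; python3 d.py .5156 .2015 .031 1.353
```

```text
[ 0.51557796 -0.01010484  0.128     ]
((316.3038330078125, 280.1018371582031), (33.685359954833984, 35.44580078125), 90.29720306396484) [ 0.51662904 -0.00932908  0.128     ]
t16.0 pos [0.5107 0.2031 0.2148] phi 1.355 tilt 0.002 w 0.0703 gf 0.0 F [-0.3 -1.6 -0.1]
first turn 0.002, then go tool [-0.0052 -0.0005  0.1838]
```

```bash
python3 steer.py '-.003 0 .035 0;-.002 0 .035 0;0 0 .035 0;0 0 .03 0;0 0 .02 0'>/dev/null; python3 steer.py '0 0 .015 0;0 0 .01 0;0 0 .004 0;0 0 0 0;0 0 0 0'; python3 steer.py '0 0 0 0;0 0 0 0;0 0 0 0;0 0 0 0;0 0 0 0' 0 80; python3 steer.py '0 0 0 0;0 0 0 0'; python3 -c "
from h import *
s=grab('side','s6')
cv2.imwrite('pics/g6.png',cv2.resize(s['img'][300:440,260:400],(600,600),interpolation=2)[:,:,::-1])"
```

```text
clock: 16.85
position: [0.5165, 0.2012, 0.0324]
ee_rot: [0.001, 0.109, 0.994, 0.0]
contact_force: [1.1, -0.1, 0.4]
width: 0.0704
gripper_force: 0.0
clock: 17.27
position: [0.5167, 0.2012, 0.0339]
ee_rot: [0.001, 0.108, 0.994, -0.0]
contact_force: [-1.4, -2.6, 7.0]
width: 0.0462
gripper_force: 80.5
clock: 17.43
position: [0.5167, 0.2012, 0.0339]
ee_rot: [0.001, 0.108, 0.994, -0.0]
contact_force: [-0.8, -2.3, 8.0]
width: 0.0461
gripper_force: 80.5
```

View pics/g6.png

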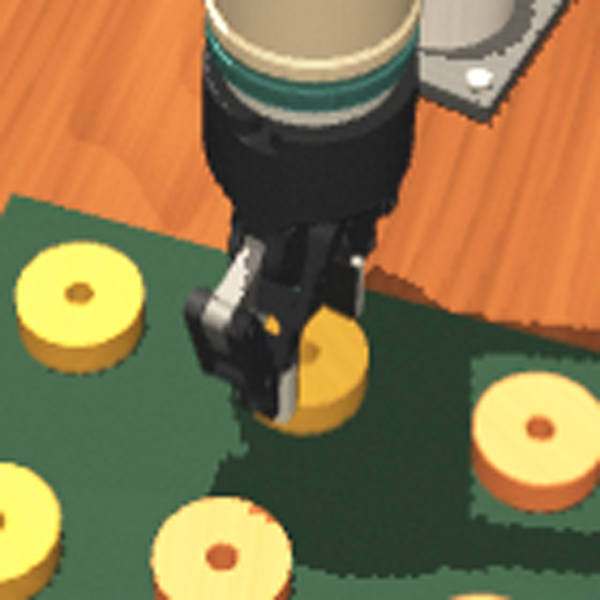

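Pads reach to the disc's lower edge (crop (285,415)) and the wrist reads 8 N up, so the fingertips press the mat. I regrip about 10 mm higher so that the disc's lower half stands clear below the fingers.

```bash
python3 steer.py '0 0 0 0;0 0 -.005 0;0 0 -.007 0;0 0 0 0;0 0 0 0' .07 80 >/dev/null; python3 steer.py '0 0 0 0;0 0 0 0;0 0 0 0;0 0 0 0;0 0 0 0' 0 80;python3 steer.py '0 0 0 0;0 0 0 0;0 0 0 0;0 0 0 0'>/dev/null; python3 d.py; python3 steer.py '0 0 -.01 0;0 0 -.03 0;0 0 -.03 0;0 0 -.03 0;0 0 -.03 0'; python3 steer.py '0 0 -.03 0;0 0 -.02 0;0 0 0 0;0 0 0 0'; python3 d.py .516 -.010 .21 1.353;python3 -c "
from h import *
s=grab('side','s7')
cv2.imwrite('pics/g7.png',cv2.resize(s['img'][200:340,260:400],(500,500),interpolation=2)[:,:,::-1])"
```

```text
clock: 18.32
position: [0.5159, 0.2016, 0.0436]
ee_rot: [-0.0, 0.109, 0.994, -0.0]
contact_force: [0.1, 1.0, -0.0]
width: 0.0093
gripper_force: 0.0
t18.6 pos [0.516  0.2016 0.0438] phi 1.353 tilt 0.000 w 0.0000 gf 0.0 F [-0.9 -0.3  0.1]
clock: 19.07
position: [0.5158, 0.2015, 0.176]
ee_rot: [0.0, 0.109, 0.994, 0.0]
contact_force: [0.3, -0.2, -0.8]
width: 0.0
gripper_force: 0.0
clock: 19.4
position: [0.5166, 0.2017, 0.2258]
ee_rot: [0.002, 0.109, 0.994, 0.001]
contact_force: [-0.0, -0.9, -1.2]
width: 0.0
gripper_force: 0.0
t19.4 pos [0.5166 0.2017 0.2258] phi 1.353 tilt 0.004 w 0.0000 gf 0.0 F [-0.  -0.9 -1.2]
first turn 0.000, then go tool [-0.0452 -0.2068  0.0158]
```

View pics/g7.png

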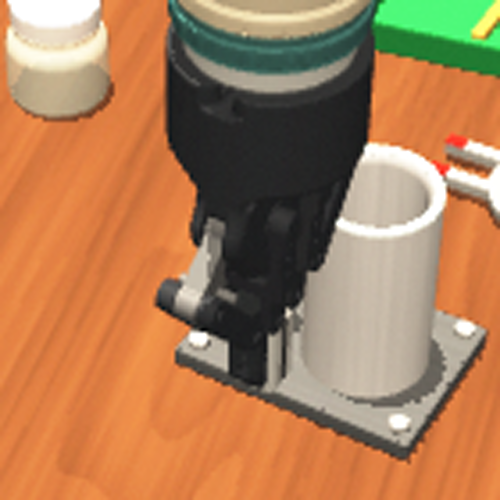

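The fingers closed over the disc's top edge and came up empty: the earlier force was only the pads swinging down as they closed. I reopen, check the disc in the side view, and regrip in between.

```bash
python3 - <<'E'
from m0 import *
for f in('side0','s7'):
    d=dict(np.load(f'pics/{f}.npz'))
    for k in blobs(d['img'],(8,110,170),(32,255,255),300,(200,330,440,480)):
        print(f,np.round(cen(k),1),cv2.contourArea(k))
E
python3 steer.py '0 0 0 0;0 0 .035 0;0 0 .035 0;0 0 .035 0;0 0 .03 0' .07 80 >/dev/null; python3 steer.py '0 0 .03 0;0 0 .015 0;0 0 .009 0;0 0 0 0;0 0 0 0';python3 d.py .5158 .2015 .037 1.353
```

```text
side0 [372. 456.] 933.5
side0 [257.2 423.9] 830.5
side0 [385.3 402.1] 782.0
side0 [330.6 383.7] 707.5
side0 [278.  370.6] 667.5
side0 [315.5 386.2] 15420.5
s7 [424.5 460.8] 1102.5
s7 [372.1 455.9] 919.5
s7 [311.1 432.3] 840.5
s7 [257.1 423.5] 797.0
s7 [430.6 412.4] 639.5
s7 [385.6 402.2] 746.5
s7 [330.1 384.4] 672.0
s7 [277.9 370.3] 641.5
s7 [296.6 377.9] 13158.0
clock: 20.28
position: [0.5157, 0.2015, 0.0343]
ee_rot: [-0.001, 0.109, 0.994, -0.0]
contact_force: [0.6, -0.3, -0.6]
width: 0.0696
gripper_force: 0.0
t20.3 pos [0.5157 0.2015 0.0343] phi 1.353 tilt 0.001 w 0.0696 gf 0.0 F [ 0.6 -0.3 -0.6]
first turn -0.000, then go tool [-0.0001 -0.     -0.0027]
```

```bash
python3 steer.py '0 0 -.002 0;0 0 0 0;0 0 0 0;0 0 0 0;0 0 0 0' 0 80 >/dev/null;python3 steer.py '0 0 0 0;0 0 0 0;0 0 0 0;0 0 0 0'>/dev/null; python3 d.py; python3 steer.py '0 0 -.01 0;0 0 -.02 0;0 0 -.03 0;0 0 -.03 0;0 0 -.03 0'; python3 steer.py '0 0 -.03 0;0 0 -.02 0;0 0 0 0;0 0 0 0'; python3 d.py .516 -.010 .21 1.353;python3 -c "
from h import *
s=grab('side','s8')
cv2.imwrite('pics/g8.png',cv2.resize(s['img'][180:320,260:400],(500,500),interpolation=2)[:,:,::-1])"
```

```text
t21.0 pos [0.5208 0.2041 0.042 ] phi 1.352 tilt 0.014 w -0.0001 gf 9.6 F [-1.5  4.9 18.6]
clock: 21.45
position: [0.5155, 0.2012, 0.1588]
ee_rot: [0.0, 0.109, 0.994, -0.0]
contact_force: [0.1, 0.8, 0.5]
width: 0.0002
gripper_force: 0.0
clock: 21.78
position: [0.5164, 0.2015, 0.2087]
ee_rot: [0.002, 0.109, 0.994, 0.001]
contact_force: [-0.8, -0.4, -0.5]
width: 0.0001
gripper_force: 0.0
t21.8 pos [0.5164 0.2015 0.2087] phi 1.353 tilt 0.004 w 0.0001 gf 0.0 F [-0.8 -0.4 -0.5]
first turn -0.000, then go tool [-0.0453 -0.2066 -0.0013]
```

View pics/g8.png

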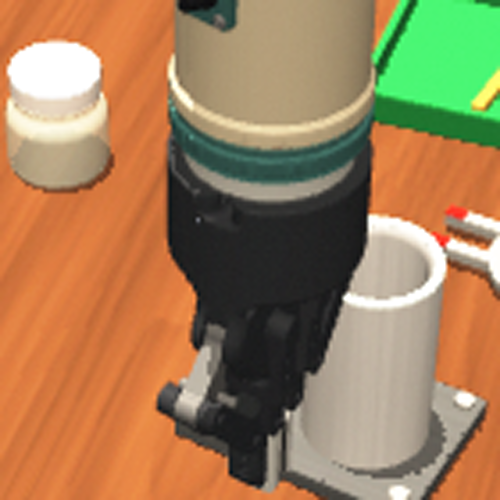

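Slipped again, pressing on the disc's top: at 50 mm opening the pads stand several mm farther back than when shut. The grip must be lower, with the TCP near 0.026. I check the discs first.

```bash
python3 - <<'E'
from m0 import *
d=dict(np.load('pics/s8.npz'))
for k in blobs(d['img'],(8,110,170),(32,255,255),300,(200,330,440,480)): print(np.round(cen(k),1),cv2.contourArea(k))
E
python3 steer.py '0 0 0 0;0 0 .035 0;0 0 .035 0;0 0 .035 0;0 0 .03 0' .07 80 >/dev/null; python3 steer.py '0 0 .025 0;0 0 .015 0;0 0 .006 0;0 0 0 0;0 0 0 0';python3 d.py .5158 .2015 .026 1.353
```

```text
[424.5 460.7] 1104.0
[372.1 455.8] 910.5
[311.1 432.1] 823.5
[257.  423.1] 775.0
[430.6 412.2] 629.0
[385.7 402.1] 736.5
[277.9 369.9] 621.0
[298.1 377.8] 13747.0
clock: 22.67
position: [0.5129, 0.1996, 0.0323]
ee_rot: [-0.002, 0.108, 0.994, -0.002]
contact_force: [-16.7, -3.0, 63.9]
width: 0.0699
gripper_force: 32.0
t22.7 pos [0.5129 0.1996 0.0323] phi 1.354 tilt 0.007 w 0.0699 gf 32.0 F [-16.7  -3.   63.9]
first turn 0.001, then go tool [-0.0024  0.0025  0.0063]
```

The disc has moved and a finger is on it. I back off and look.

```bash
python3 steer.py '0 0 -.02 0;0 0 -.03 0;0 0 -.04 0;0 0 -.04 0;0 0 -.04 0'>/dev/null;  python3 d.py; python3 discs.py; python3 -c "
from h import *
s=grab('side','s9');cv2.imwrite('pics/g9.png',cv2.resize(s['img'][330:480,210:450],(720,450),interpolation=2)[:,:,::-1])"
```

```text
t23.1 pos [0.5146 0.2011 0.1958] phi 1.353 tilt 0.004 w 0.0698 gf 0.0 F [ 1.5  0.2 -0.4]
[[0.42, 0.2089], [0.4182, 0.3106], [0.6085, 0.2018]]
```

View pics/g9.png

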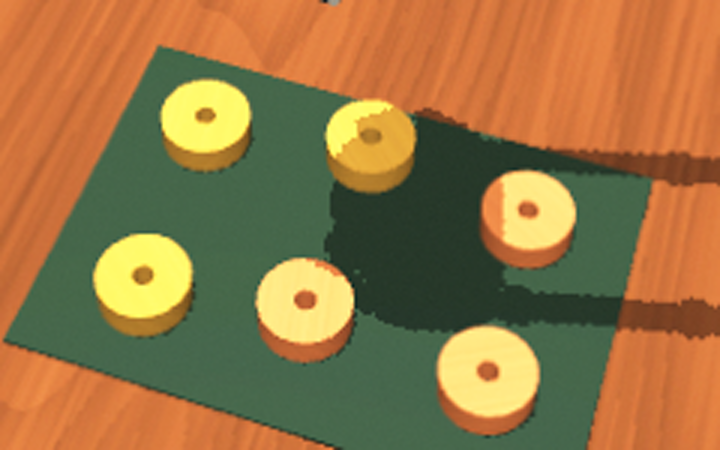

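All six discs lie flat; the second brass disc now has its hole at crop (371,135), image (333.3,374.7), shifted a little away from the camera. I cast it onto z=0.020, checking against the other holes.

```bash
python3 - <<'E'
from m0 import *
d=dict(np.load('pics/s9.npz'))
for q in((371,135),(527,210),(487,371),(205,115),(143,275),(305,300)): print(np.round(onz(d,(210+q[0]/3-.33,330+q[1]/3-.33),.020),4))
E
python3 d.py .513 .186 .16 1.353
```

```text
[0.516 0.186 0.02 ]
[0.4215 0.2088 0.02  ]
[0.4192 0.3092 0.02  ]
[0.6094 0.201  0.02  ]
[0.6041 0.309  0.02  ]
[0.5188 0.2976 0.02  ]
t23.2 pos [0.5194 0.2024 0.2014] phi 1.353 tilt 0.012 w 0.0700 gf 0.0 F [ 0.2 -0.8  0.2]
first turn 0.000, then go tool [ 0.0027 -0.0174  0.0414]
```

```bash
python3 steer.py '0 -.015 .02 0;0 0 .02 0;0 0 .02 0;0 0 0 0;0 0 0 0' .076; python3 d.py .5155 .186 .026 1.353
```

```text
clock: 23.6
position: [0.511, 0.1865, 0.1335]
ee_rot: [-0.003, 0.109, 0.994, -0.001]
contact_force: [0.5, -0.5, 0.8]
width: 0.0758
gripper_force: 0.0
t23.6 pos [0.511  0.1865 0.1335] phi 1.353 tilt 0.006 w 0.0758 gf 0.0 F [ 0.5 -0.5  0.8]
first turn -0.000, then go tool [-0.0045  0.0005  0.1075]
```

```bash
python3 steer.py '-.0045 0 .03 0;0 0 .03 0;0 0 .025 0;0 0 0.01 0;0 0 0 0'>/dev/null; python3 steer.py '0 0 .008 0;0 0 .004 0;0 0 0 0;0 0 0 0'; python3 steer.py '0 0 0 0;0 0 0 0;0 0 0 0;0 0 0 0;0 0 0 0' 0 50; python3 steer.py '0 0 0 0;0 0 0 0'; python3 d.py .5155 .186 .026 1.353
```

```text
clock: 24.35
position: [0.5178, 0.1861, 0.0297]
ee_rot: [0.001, 0.109, 0.994, 0.0]
contact_force: [-0.6, 0.3, 0.8]
width: 0.076
gripper_force: 0.0
clock: 24.77
position: [0.5176, 0.186, 0.03]
ee_rot: [0.001, 0.109, 0.994, 0.0]
contact_force: [-1.0, 0.1, 6.0]
width: 0.0478
gripper_force: 50.5
clock: 24.93
position: [0.5176, 0.186, 0.03]
ee_rot: [0.001, 0.109, 0.994, 0.0]
contact_force: [-1.0, -0.6, 6.5]
width: 0.0477
gripper_force: 50.5
t24.9 pos [0.5176 0.186  0.03  ] phi 1.353 tilt 0.002 w 0.0477 gf 50.5 F [-1.  -0.6  6.5]
first turn 0.000, then go tool [ 0.0021 -0.0005  0.004 ]
```

```bash
python3 steer.py '0 0 0 0;0 0 0 0;.002 0 .002 0;0 0 0.002 0;0 0 0 0' .07 60 >/dev/null; python3 steer.py '0 0 0 0;0 0 0 0;0 0 0 0;0 0 0 0;0 0 0 0' 0 60; python3 steer.py '0 0 0 0;0 0 0 0'>/dev/null; python3 d.py; python3 steer.py '0 0 -.01 0;0 0 -.02 0;0 0 -.03 0;0 0 -.03 0;0 0 -.03 0'; python3 steer.py '0 0 -.03 0;0 0 -.025 0;0 0 -.015 0;0 0 0 0'; python3 d.py .516 -.010 .21 1.353;python3 -c "
from h import *
s=grab('side','s10')
cv2.imwrite('pics/g10.png',cv2.resize(s['img'][180:320,260:400],(500,500),interpolation=2)[:,:,::-1])"
```

```text
clock: 25.77
position: [0.5153, 0.1866, 0.0251]
ee_rot: [0.0, 0.109, 0.994, 0.0]
contact_force: [-0.4, 0.4, 3.5]
width: 0.0476
gripper_force: 61.8
t25.9 pos [0.5153 0.1865 0.0251] phi 1.353 tilt 0.000 w 0.0478 gf 61.9 F [-1.1  0.2  5.5]
clock: 26.35
position: [0.5144, 0.186, 0.1453]
ee_rot: [-0.001, 0.109, 0.994, -0.001]
contact_force: [0.7, -0.6, -3.8]
width: 0.0479
gripper_force: 62.6
clock: 26.68
position: [0.5171, 0.1866, 0.2184]
ee_rot: [0.003, 0.109, 0.994, 0.001]
contact_force: [0.7, 0.1, -3.7]
width: 0.0475
gripper_force: 62.7
t26.7 pos [0.5171 0.1866 0.2184] phi 1.353 tilt 0.007 w 0.0475 gf 62.7 F [ 0.7  0.1 -3.7]
first turn 0.000, then go tool [-0.0414 -0.1922  0.0084]
```

View pics/g10.png

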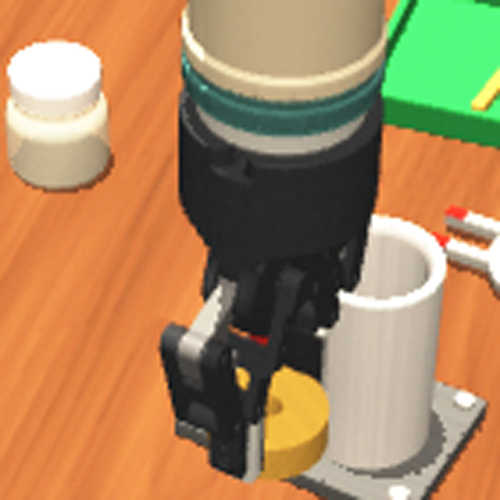

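```bash
python3 - <<'E'
from h import *
d=dict(np.load('pics/s10.npz'));p=manip.get_state()['position'];f=1.353
u=np.array([np.cos(f),np.sin(f),0])
print(p)
for off in(9,12,15,18,21,24,27,30):
    q=p+u*.025-np.array([0,0,off/1000]);x=proj(d,q);print(off,np.round((x-[260,180])*3.571,0))
q=p-np.array([0,0,.0051]);print('disc top centre',np.round((proj(d,q)-[260,180])*3.571))
E
```

```text
[0.51589069 0.18634496 0.2160674 ]
9 [242. 454.]
12 [242. 459.]
15 [242. 464.]
18 [242. 469.]
21 [242. 474.]
24 [242. 479.]
27 [242. 484.]
30 [242. 489.]
disc top centre [272. 409.]
```

The disc is held level with its hole at crop (275,405). The pad tip is about 6.5 mm above the disc's underside by projection, so it can enter the mouth. I carry it over.

```bash
python3 steer.py '-.006 -.0275 0 0;-.006 -.0275 0 0;-.006 -.0275 0 0;-.006 -.0275 0 0;-.006 -.0275 0 0'>/dev/null; python3 steer.py '-.006 -.0275 0 0;-.006 -.0275 0 0;0 0 0 0;0 0 0 0;0 0 0 0'>/dev/null;python3 steer.py '0 0 .02 0;0 0 .02 0;0 0 0 0;0 0 0 0'>/dev/null; python3 d.py .516 -.010 .148 1.353
```

```text
t27.9 pos [ 0.5133 -0.0094  0.1735] phi 1.354 tilt 0.004 w 0.0481 gf 63.1 F [-0.8 -0.2 -3.2]
first turn 0.001, then go tool [-0.0027  0.      0.0255]
```

```bash
python3 steer.py '0 0 0 0;0 0 0 0;0 0 0 0;0 0 0 0'>/dev/null; python3 d.py .516 -.010 .148 1.353;python3 steer.py '0 0 0 0;0 0 0 0;0 0 0 0;0 0 0 0'>/dev/null; python3 d.py .516 -.010 .148 1.353; python3 -c "
from h import *
t=grab('top','t11');s=grab('side','s11')
cv2.imwrite('pics/g11.png',np.hstack([cv2.resize(t['img'][235:325,280:360],(400,450),interpolation=2),cv2.resize(s['img'][190:330,290:414],(398,450),interpolation=2)])[:,:,::-1])"
```

```text
t28.2 pos [ 0.5152 -0.0106  0.1757] phi 1.353 tilt 0.002 w 0.0479 gf 63.1 F [-0.8 -0.  -3.5]
first turn 0.000, then go tool [-0.0007  0.0008  0.0277]
t28.6 pos [ 0.5146 -0.0107  0.1749] phi 1.353 tilt 0.000 w 0.0477 gf 63.1 F [ 0.3  0.6 -3.9]
first turn -0.000, then go tool [-0.0012  0.0009  0.0269]
```

View pics/g11.png

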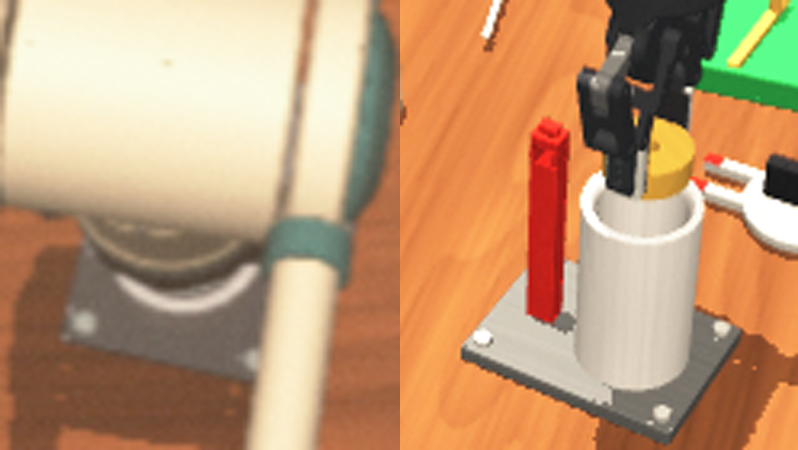

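The side crop shows the disc (right edge at column 694) above the rim (columns 580–702), consistent with being centred. I've now used my 14 views, so from here I check numerically. I lower the disc into the mouth.

```bash
python3 steer.py '-.001 .001 .015 0;0 0 .008 0;0 0 .004 0;0 0 0 0;0 0 0 0'>/dev/null; python3 d.py .516 -.010 .148 1.353;python3 steer.py '0 0 .002 0;0 0 0 0;0 0 0 0'>/dev/null; python3 d.py .516 -.010 .146 1.353
```

```text
t29.1 pos [ 0.5158 -0.0099  0.1477] phi 1.353 tilt 0.000 w 0.0474 gf 63.5 F [-0.3 -0.1 -4.1]
first turn -0.000, then go tool [-0.0002 -0.     -0.0003]
t29.3 pos [ 0.516  -0.0099  0.1472] phi 1.353 tilt 0.001 w 0.0474 gf 68.5 F [-2.8  0.8  5.2]
first turn 0.000, then go tool [-0.     -0.0001  0.0012]
```

```bash
python3 steer.py '.0015 0 0 0;0 0 0 0;0 0 0 0'>/dev/null; python3 d.py; python3 steer.py '0 0 .002 0;0 0 0 0;0 0 0 0'>/dev/null; python3 d.py
```

```text
t29.6 pos [ 0.5159 -0.0099  0.1472] phi 1.353 tilt 0.004 w 0.0478 gf 68.8 F [ 1.  -0.2  6.4]
t29.8 pos [ 0.5159 -0.0099  0.147 ] phi 1.353 tilt 0.005 w 0.0476 gf 75.1 F [-1.9  0.3 17.4]
```

```bash
python3 steer.py '-.001 0 -.003 0;0 0 0 0;0 0 0 0'>/dev/null; python3 d.py; python3 steer.py '0 0 0 0;0 0 0 0;0 0 0 0;0 0 0 0;0 0 0 0' .07; python3 d.py; python3 steer.py '0 0 -.01 0;0 0 -.02 0;0 0 -.03 0;0 0 0 0'>/dev/null; python3 d.py .5181 .2987 .19 1.353; python3 -c "
from h import *
s=grab('side','s12');h=cv2.cvtColor(s['img'],cv2.COLOR_RGB2HSV)
m=cv2.inRange(h,np.array((16,120,60)),np.array((34,255,255)))[225:330,335:400];y,x=np.nonzero(m);print('yellow near tube',len(x),(x.mean()+335,y.mean()+225) if len(x) else 0)
"
```

```text
t30.1 pos [ 0.5158 -0.0098  0.1472] phi 1.353 tilt 0.001 w 0.0482 gf 67.9 F [-0.7 -0.4  5.2]
clock: 30.5
position: [0.5151, -0.0097, 0.1464]
ee_rot: [-0.0, 0.109, 0.994, 0.0]
contact_force: [-0.9, 0.8, -0.1]
width: 0.0701
gripper_force: 0.0
t30.5 pos [ 0.5151 -0.0097  0.1464] phi 1.353 tilt 0.001 w 0.0701 gf 0.0 F [-0.9  0.8 -0.1]
t30.8 pos [ 0.5186 -0.0102  0.2124] phi 1.353 tilt 0.010 w 0.0699 gf 0.0 F [0.8 0.1 1.7]
first turn 0.000, then go tool [0.0673 0.3015 0.0224]
yellow near tube 0 0
```

```bash
python3 steer.py '.006 .03 0 0;.006 .03 0 0;.006 .03 0 0;.007 .03 0 0;.007 .03 0 0'>/dev/null; python3 steer.py '.007 .03 0 0;.007 .03 0 0;.007 .03 0 0;.007 .03 0 0;.007 .03 0 0'>/dev/null;python3 steer.py '0 0 0 0;0 0 0 0;0 0 0 0;0 0 0 0'>/dev/null
cat > chk.py <<'E'
from m0 import *
n=str(int(10*manip.get_state()['clock']))
t=grab('top','c'+n);s=grab('side','k'+n)
from discs import discs
print('top discs',discs(t))
o=[]
for k in blobs(s['img'],(8,110,150),(32,255,255),300,(200,330,470,480)):
    if cv2.contourArea(k)<1300 and 22<cv2.boundingRect(k)[2]<45:
        e=cv2.boundingRect(k);o.append(np.round(onz(s,(e[0]+e[2]/2-.5,e[1]+11.5*e[2]/34*1.0),.020)[:2],3).tolist())
print('side discs (rough)',o)
# colour inside tube mouth, top view
c=proj(t,(.516,-.010,.05));p=t['img'][int(c[1])-4:int(c[1])+5,int(c[0])-4:int(c[0])+5].reshape(-1,3);print('in tube',np.round(c),np.median(p,0))
E
python3 chk.py; python3 d.py .5181 .2987 .026 1.353
```

```text
top discs [[0.4177, 0.3101], [0.4203, 0.2095], [0.6035, 0.3103], [0.6084, 0.2018]]
side discs (rough) [[0.42, 0.304], [0.521, 0.294], [0.606, 0.306], [0.422, 0.205], [0.612, 0.198]]
in tube [317. 284.] [250. 237. 113.]
t32.1 pos [0.5148 0.2964 0.2068] phi 1.351 tilt 0.000 w 0.0702 gf 0.0 F [-0.5 -0.7  0.5]
first turn -0.002, then go tool [-0.0027  0.003   0.1808]
```

```bash
python3 steer.py '-.003 .003 .035 0;0 0 .035 0;0 0 .035 0;0 0 0.03 0;0 0 .02 0'>/dev/null; python3 steer.py '0 0 .015 0;0 0 .008 0;0 0 .003 0;0 0 0 0;0 0 0 0'>/dev/null; python3 d.py .5181 .2987 .026 1.353
```

```text
t33.0 pos [0.5192 0.2999 0.0268] phi 1.352 tilt 0.002 w 0.0701 gf 0.0 F [ 0.3  0.7 -0.1]
first turn -0.001, then go tool [ 0.0008 -0.0014  0.0008]
```

Good. Close, lift, carry.

```bash
python3 steer.py '.001 0 .001 0;0 0 0 0;0 0 0 0;0 0 0 0;0 0 0 0' 0 60>/dev/null; python3 steer.py '0 0 0 0;0 0 0 0;0 0 0 0'>/dev/null; python3 d.py; python3 steer.py '0 0 -.01 0;0 0 -.02 0;0 0 -.03 0;0 0 -.03 0;0 0 -.03 0'>/dev/null; python3 steer.py '0 0 -.03 0;0 0 -.025 0;0 0 -.01 0;0 0 0 0;0 0 0 0'>/dev/null; python3 d.py .5152 -.0098 .176 1.353
```

```text
clock: 33.4
position: [0.5178, 0.2999, 0.0265]
ee_rot: [0.001, 0.108, 0.994, 0.0]
contact_force: [-1.9, -1.4, 5.2]
width: 0.0475
gripper_force: 61.1
t33.6 pos [0.5177 0.2999 0.0265] phi 1.354 tilt 0.002 w 0.0479 gf 61.1 F [-1.3 -1.7  5.8]
t34.5 pos [0.5168 0.3    0.2095] phi 1.353 tilt 0.000 w 0.0477 gf 62.6 F [-0.9  0.3 -4.1]
first turn 0.000, then go tool [-0.0654 -0.3028  0.0335]
```

```bash
python3 steer.py '-.0065 -.03 0 0;-.0065 -.03 0 0;-.0065 -.03 0 0;-.0065 -.03 0 0;-.0065 -.03 0 0'>/dev/null; python3 steer.py '-.0065 -.03 0 0;-.0065 -.03 0 0;-.0065 -.03 0 0;-.0065 -.03 0 0;-.0065 -.03 0 0'>/dev/null; python3 steer.py '0 0 .015 0;0 0 .015 0;0 0 0 0;0 0 0 0;0 0 0 0'>/dev/null;  python3 steer.py '0 0 0 0;0 0 0 0;0 0 0 0;0 0 0 0'>/dev/null; python3 d.py .5152 -.0098 .149 1.353
```

```text
t36.1 pos [ 0.5162 -0.0066  0.1803] phi 1.354 tilt 0.001 w 0.0479 gf 62.9 F [-0.2 -0.2 -3.4]
first turn 0.001, then go tool [ 0.0003 -0.0033  0.0313]
```

```bash
python3 steer.py '.0005 -.003 .015 0;0 0 .008 0;0 0 .004 0;0 0 0 0;0 0 0 0'>/dev/null; python3 d.py .5152 -.0098 .149 1.353;python3 steer.py '0 0 .003 0;0 0 0 0;0 0 0 0'>/dev/null; python3 d.py .5152 -.0098 .149 1.353
```

```text
t36.5 pos [ 0.5149 -0.0096  0.1527] phi 1.353 tilt 0.000 w 0.0475 gf 63.0 F [ 1.5  0.1 -2.9]
first turn 0.000, then go tool [-0.0004 -0.0002  0.0037]
t36.7 pos [ 0.515  -0.0096  0.15  ] phi 1.353 tilt 0.000 w 0.0475 gf 63.0 F [-0.2 -0.1 -2.2]
first turn 0.000, then go tool [-0.0003 -0.0001  0.001 ]
```

```bash
python3 steer.py '0 0 .002 0;0 0 0 0;0 0 0 0'>/dev/null; python3 d.py;python3 steer.py '0 0 0 0;0 0 0 0;0 0 0 0;0 0 0 0;0 0 0 0' .07>/dev/null; python3 d.py; python3 steer.py '0 0 -.01 0;0 0 -.02 0;0 0 -.03 0;0 0 0 0;0 0 0 0'>/dev/null; python3 d.py .6035 .3103 .2 1.353
```

```text
t37.0 pos [ 0.5148 -0.0097  0.1478] phi 1.353 tilt 0.000 w 0.0476 gf 63.0 F [ 0.1 -0.3 -3.2]
t37.4 pos [ 0.5151 -0.0097  0.1481] phi 1.353 tilt 0.001 w 0.0702 gf 0.0 F [ 0.6 -0.4  0.2]
t37.8 pos [ 0.5163 -0.0099  0.2103] phi 1.353 tilt 0.005 w 0.0696 gf 0.0 F [-0.2  0.2 -1.2]
first turn 0.000, then go tool [-0.016   0.3314  0.0103]
```

```bash
python3 steer.py '-.0015 .03 0 0;-.0015 .03 0 0;-.0015 .03 0 0;-.0015 .03 0 0;-.0015 .03 0 0'>/dev/null; python3 steer.py '-.0015 .03 0 0;-.0015 .03 0 0;-.0015 .03 0 0;-.0015 .03 0 0;-.0015 .03 0 0'>/dev/null;python3 steer.py '0 .03 0 0;0 0 .02 0;0 0 0 0;0 0 0 0;0 0 0 0'>/dev/null; python3 chk.py; python3 d.py .6035 .3103 .026 1.353
```

```text
top discs [[0.4184, 0.3101], [0.4204, 0.2092], [0.6084, 0.2019]]
side discs (rough) [[0.42, 0.304], [0.607, 0.305], [0.422, 0.205], [0.609, 0.199]]
in tube [317. 284.] [250. 210. 128.]
t39.2 pos [0.601  0.3084 0.1886] phi 1.352 tilt 0.001 w 0.0700 gf 0.0 F [-0.4 -0.2  0.3]
first turn -0.001, then go tool [-0.002   0.0024  0.1626]
```

Two in; copper is now on top in the tube. Next disc.

```bash
python3 steer.py '-.002 .002 .035 0;0 0 .035 0;0 0 .035 0;0 0 0.03 0;0 0 .014 0'>/dev/null; python3 steer.py '0 0 .008 0;0 0 .005 0;0 0 .001 0;0 0 0 0;0 0 0 0'>/dev/null; python3 d.py .6035 .3103 .026 1.353
```

```text
t40.0 pos [0.6043 0.3111 0.0266] phi 1.353 tilt 0.003 w 0.0701 gf 0.0 F [0.3 0.1 0.2]
first turn -0.000, then go tool [ 0.0006 -0.001   0.0006]
```

```bash
python3 steer.py '0 0 0 0;0 0 0 0;0 0 0 0;0 0 0 0;0 0 0 0' 0 60>/dev/null; python3 steer.py '0 0 0 0;0 0 0 0;0 0 0 0'>/dev/null; python3 d.py; python3 steer.py '0 0 -.01 0;0 0 -.02 0;0 0 -.03 0;0 0 -.03 0;0 0 -.03 0'>/dev/null; python3 steer.py '0 0 -.03 0;0 0 -.025 0;0 0 -.01 0;0 0 0 0;0 0 0 0'>/dev/null; python3 d.py .5152 -.0098 .176 1.353
```

```text
clock: 40.42
position: [0.604, 0.3108, 0.0268]
ee_rot: [0.001, 0.109, 0.994, 0.0]
contact_force: [-0.7, -1.7, 5.8]
width: 0.0479
gripper_force: 61.9
t40.7 pos [0.604  0.3108 0.0268] phi 1.353 tilt 0.002 w 0.0475 gf 61.9 F [-0.2 -1.5  5.6]
t41.5 pos [0.6026 0.3107 0.2093] phi 1.353 tilt 0.001 w 0.0476 gf 62.2 F [-0.1 -0.8 -3.2]
first turn 0.000, then go tool [ 0.0161 -0.3318  0.0333]
```

```bash
python3 steer.py '.0015 -.03 0 0;.0015 -.03 0 0;.0015 -.03 0 0;.0015 -.03 0 0;.0015 -.03 0 0'>/dev/null; python3 steer.py '.0015 -.03 0 0;.0015 -.03 0 0;.0015 -.03 0 0;.0015 -.03 0 0;.0015 -.03 0 0'>/dev/null; python3 steer.py '0 -.03 0 0;0 0 .015 0;0 0 .015 0;0 0 0 0;0 0 0 0'>/dev/null;  python3 steer.py '0 0 0 0;0 0 0 0;0 0 0 0;0 0 0 0'>/dev/null; python3 d.py .5152 -.0098 .152 1.353
```

```text
t43.1 pos [ 0.5176 -0.0079  0.1803] phi 1.354 tilt 0.001 w 0.0477 gf 62.6 F [-0.5  0.3 -3.4]
first turn 0.001, then go tool [ 0.0019 -0.0024  0.0283]
```

```bash
python3 steer.py '.002 -.002 .015 0;0 0 .008 0;0 0 .005 0;0 0 0 0;0 0 0 0'>/dev/null; python3 d.py .5152 -.0098 .149 1.353;python3 steer.py '0 0 .003 0;0 0 0 0;0 0 0 0'>/dev/null; python3 d.py .5152 -.0098 .148 1.353
```

```text
t43.5 pos [ 0.5149 -0.0096  0.1517] phi 1.353 tilt 0.000 w 0.0477 gf 62.6 F [ 0.5 -0.3 -2.9]
first turn 0.000, then go tool [-0.0004 -0.0002  0.0027]
t43.8 pos [ 0.515  -0.0097  0.149 ] phi 1.353 tilt 0.000 w 0.0477 gf 62.6 F [-0.8  0.7 -2.6]
first turn 0.000, then go tool [-0.0002 -0.0001  0.001 ]
```

```bash
python3 steer.py '0 0 .001 0;0 0 0 0;0 0 0 0'>/dev/null; python3 d.py;python3 steer.py '0 0 0 0;0 0 0 0;0 0 0 0;0 0 0 0;0 0 0 0' .07>/dev/null; python3 steer.py '0 0 -.01 0;0 0 -.02 0;0 0 -.03 0;0 0 0 0;0 0 0 0'>/dev/null; python3 d.py .6084 .2019 .2 1.353
```

```text
t44.0 pos [ 0.5149 -0.0097  0.1479] phi 1.353 tilt 0.000 w 0.0476 gf 62.6 F [ 0.2  0.  -2.6]
t44.8 pos [ 0.5163 -0.0099  0.2103] phi 1.353 tilt 0.005 w 0.0699 gf 0.0 F [-1.2  0.4  0. ]
first turn 0.000, then go tool [-0.0442  0.2267  0.0103]
```

```bash
python3 steer.py '-.006 .03 0 0;-.006 .03 0 0;-.006 .03 0 0;-.006 .03 0 0;-.006 .03 0 0'>/dev/null; python3 steer.py '-.006 .03 0 0;-.006 .03 0 0;0 .015 0 0;0 0 .02 0;0 0 0 0'>/dev/null;python3 steer.py '0 0 0 0;0 0 0 0;0 0 0 0'>/dev/null; python3 chk.py; python3 d.py .6084 .2019 .026 1.353
```

```text
top discs []
side discs (rough) [[0.42, 0.304], [0.422, 0.205], [0.611, 0.197]]
in tube [317. 284.] [250. 219.  99.]
t46.0 pos [0.6047 0.2003 0.1888] phi 1.352 tilt 0.001 w 0.0704 gf 0.0 F [-0.2 -0.5 -0.5]
first turn -0.001, then go tool [-0.0032  0.0024  0.1628]
```

```bash
python3 steer.py '-.003 .002 .035 0;0 0 .035 0;0 0 .035 0;0 0 0.03 0;0 0 .014 0'>/dev/null; python3 steer.py '0 0 .008 0;0 0 .005 0;0 0 .001 0;0 0 0 0;0 0 0 0'>/dev/null; python3 d.py .6084 .2019 .026 1.353
```

```text
t46.9 pos [0.609  0.2025 0.0264] phi 1.353 tilt 0.003 w 0.0700 gf 0.0 F [ 0.2 -0.4  0.7]
first turn -0.000, then go tool [ 0.0004 -0.0007  0.0004]
```

```bash
python3 steer.py '0 0 0 0;0 0 0 0;0 0 0 0;0 0 0 0;0 0 0 0' 0 60>/dev/null; python3 steer.py '0 0 0 0;0 0 0 0;0 0 0 0'>/dev/null; python3 d.py; python3 steer.py '0 0 -.01 0;0 0 -.02 0;0 0 -.03 0;0 0 -.03 0;0 0 -.03 0'>/dev/null; python3 steer.py '0 0 -.03 0;0 0 -.025 0;0 0 -.01 0;0 0 0 0;0 0 0 0'>/dev/null; python3 d.py .5152 -.0098 .176 1.353
```

```text
clock: 47.27
position: [0.6086, 0.2021, 0.0267]
ee_rot: [0.001, 0.109, 0.994, 0.0]
contact_force: [-1.1, -0.9, 5.8]
width: 0.0475
gripper_force: 61.6
t47.5 pos [0.6086 0.2021 0.0267] phi 1.353 tilt 0.002 w 0.0475 gf 61.6 F [-0.7 -1.1  5.4]
t48.4 pos [0.6072 0.2022 0.2093] phi 1.353 tilt 0.001 w 0.0475 gf 62.6 F [-0.6  0.6 -3.1]
first turn 0.000, then go tool [ 0.044  -0.2268  0.0333]
```

```bash
python3 steer.py '.006 -.03 0 0;.006 -.03 0 0;.006 -.03 0 0;.006 -.03 0 0;.006 -.03 0 0'>/dev/null; python3 steer.py '.006 -.03 0 0;.006 -.03 0 0;.002 -.015 0 0;0 0 .015 0;0 0 .015 0'>/dev/null;  python3 steer.py '0 0 0 0;0 0 0 0;0 0 0 0;0 0 0 0;0 0 0 0'>/dev/null; python3 d.py .5152 -.0098 .152 1.353
```

```text
t49.6 pos [ 0.5168 -0.0077  0.1803] phi 1.354 tilt 0.001 w 0.0476 gf 62.9 F [-0.7  0.2 -3.2]
first turn 0.001, then go tool [ 0.0011 -0.0024  0.0283]
```

```bash
python3 steer.py '.001 -.002 .015 0;0 0 .008 0;0 0 .005 0;0 0 0 0;0 0 0 0'>/dev/null; python3 steer.py '0 0 .003 0;0 0 0 0;0 0 0 0'>/dev/null; python3 d.py .5152 -.0098 .148 1.353
```

```text
t50.3 pos [ 0.515  -0.0096  0.149 ] phi 1.353 tilt 0.000 w 0.0473 gf 63.1 F [-0.2  0.3 -3.5]
first turn 0.000, then go tool [-0.0003 -0.0001  0.001 ]
```

```bash
python3 steer.py '0 0 .001 0;0 0 0 0;0 0 0 0'>/dev/null; python3 d.py;python3 steer.py '0 0 0 0;0 0 0 0;0 0 0 0;0 0 0 0;0 0 0 0' .07>/dev/null; python3 steer.py '0 0 -.01 0;0 0 -.02 0;0 0 -.03 0;0 0 0 0;0 0 0 0'>/dev/null; python3 d.py .4203 .2095 .2 1.353
```

```text
t50.5 pos [ 0.5149 -0.0097  0.1479] phi 1.353 tilt 0.000 w 0.0478 gf 63.1 F [-0.2  0.5 -3.5]
t51.4 pos [ 0.5163 -0.0099  0.2103] phi 1.353 tilt 0.005 w 0.0704 gf 0.0 F [ 0.9  0.4 -1.2]
first turn 0.000, then go tool [0.1411 0.1934 0.0103]
```

```bash
python3 steer.py '.02 .0275 0 0;.02 .0275 0 0;.02 .0275 0 0;.02 .0275 0 0;.02 .0275 0 0'>/dev/null; python3 steer.py '.02 .0275 0 0;.02 .0275 0 0;0 0 .02 0;0 0 0 0;0 0 0 0'>/dev/null;python3 steer.py '0 0 0 0;0 0 0 0'>/dev/null; python3 chk.py; python3 d.py .4203 .2095 .026 1.353
```

```text
top discs []
side discs (rough) [[0.421, 0.303], [0.422, 0.205]]
in tube [317. 284.] [251. 222. 102.]
t52.5 pos [0.4205 0.2078 0.1883] phi 1.351 tilt 0.001 w 0.0697 gf 0.0 F [ 0.9  0.2 -0.1]
first turn -0.002, then go tool [0.0006 0.0016 0.1623]
```

```bash
python3 steer.py '0 .001 .035 0;0 0 .035 0;0 0 .035 0;0 0 0.03 0;0 0 .014 0'>/dev/null; python3 steer.py '0 0 .008 0;0 0 .005 0;0 0 0 0;0 0 0 0;0 0 0 0'>/dev/null; python3 d.py .4203 .2095 .026 1.353
```

```text
t53.3 pos [0.4211 0.2098 0.027 ] phi 1.353 tilt 0.003 w 0.0699 gf 0.0 F [0.2 0.2 0.7]
first turn -0.000, then go tool [ 0.0007 -0.0005  0.001 ]
```

```bash
python3 steer.py '0 0 0 0;0 0 0 0;0 0 0 0;0 0 0 0;0 0 0 0' 0 60>/dev/null; python3 steer.py '0 0 0 0;0 0 0 0;0 0 0 0'>/dev/null; python3 d.py; python3 steer.py '0 0 -.01 0;0 0 -.02 0;0 0 -.03 0;0 0 -.03 0;0 0 -.03 0'>/dev/null; python3 steer.py '0 0 -.03 0;0 0 -.025 0;0 0 -.01 0;0 0 0 0;0 0 0 0'>/dev/null; python3 d.py .5152 -.0098 .176 1.353
```

```text
clock: 53.7
position: [0.4205, 0.2094, 0.0273]
ee_rot: [0.001, 0.108, 0.994, 0.0]
contact_force: [-2.0, -2.4, 9.8]
width: 0.0479
gripper_force: 60.2
t54.0 pos [0.4205 0.2094 0.0273] phi 1.354 tilt 0.002 w 0.0477 gf 60.3 F [-0.9 -2.7  8.2]
t54.8 pos [0.4193 0.2093 0.2101] phi 1.353 tilt 0.001 w 0.0478 gf 63.1 F [-0.5  0.1 -3.9]
first turn 0.000, then go tool [-0.141  -0.1932  0.0341]
```

```bash
python3 steer.py '-.02 -.0275 0 0;-.02 -.0275 0 0;-.02 -.0275 0 0;-.02 -.0275 0 0;-.02 -.0275 0 0'>/dev/null; python3 steer.py '-.02 -.0275 0 0;-.02 -.0275 0 0;0 0 .015 0;0 0 .015 0;0 0 0 0'>/dev/null;  python3 steer.py '0 0 0 0;0 0 0 0;0 0 0 0;0 0 0 0'>/dev/null; python3 d.py .5152 -.0098 .152 1.353
```

```text
t56.0 pos [ 0.5154 -0.0083  0.1814] phi 1.354 tilt 0.001 w 0.0476 gf 63.3 F [ 0.3 -0.1 -2.5]
first turn 0.001, then go tool [-0.0001 -0.0015  0.0294]
```

```bash
python3 steer.py '0 -.0015 .015 0;0 0 .008 0;0 0 .006 0;0 0 0 0;0 0 0 0'>/dev/null; python3 steer.py '0 0 .003 0;0 0 0 0;0 0 0 0'>/dev/null; python3 d.py .5152 -.0098 .148 1.353
```

```text
t56.6 pos [ 0.5149 -0.0102  0.149 ] phi 1.353 tilt 0.000 w 0.0479 gf 63.4 F [-0.1  0.1 -3.5]
first turn 0.000, then go tool [-0.0002  0.0004  0.001 ]
```

```bash
python3 steer.py '0 0 .001 0;0 0 0 0;0 0 0 0'>/dev/null; python3 d.py;python3 steer.py '0 0 0 0;0 0 0 0;0 0 0 0;0 0 0 0;0 0 0 0' .07>/dev/null; python3 steer.py '0 0 -.01 0;0 0 -.02 0;0 0 -.03 0;0 0 0 0;0 0 0 0'>/dev/null; python3 d.py .418 .3103 .2 1.353
```

```text
t56.9 pos [ 0.5148 -0.0102  0.1478] phi 1.353 tilt 0.000 w 0.0478 gf 63.4 F [ 0.5 -0.6 -3.1]
t57.7 pos [ 0.5162 -0.0103  0.2103] phi 1.353 tilt 0.005 w 0.0700 gf 0.0 F [0.4 0.5 0.2]
first turn 0.000, then go tool [0.1651 0.2919 0.0103]
```

```bash
python3 steer.py '.0165 .029 0 0;.0165 .029 0 0;.0165 .029 0 0;.0165 .029 0 0;.0165 .029 0 0'>/dev/null; python3 steer.py '.0165 .029 0 0;.0165 .029 0 0;.0165 .029 0 0;.0165 .029 0 0;.0165 .029 0 0'>/dev/null;python3 steer.py '0 0 .02 0;0 0 0 0;0 0 0 0;0 0 0 0;0 0 0 0'>/dev/null; python3 chk.py; python3 d.py .418 .3103 .026 1.353
```

```text
top discs []
side discs (rough) [[0.421, 0.304]]
in tube [317. 284.] [252. 191. 116.]
t59.0 pos [0.417  0.308  0.1885] phi 1.351 tilt 0.001 w 0.0699 gf 0.0 F [-0.5 -0.6 -0.1]
first turn -0.002, then go tool [-0.0005  0.0025  0.1625]
```

```bash
python3 steer.py '0 .002 .035 0;0 0 .035 0;0 0 .035 0;0 0 0.03 0;0 0 .014 0'>/dev/null; python3 steer.py '0 0 .008 0;0 0 .005 0;0 0 0 0;0 0 0 0;0 0 0 0'>/dev/null; python3 d.py .418 .3103 .026 1.353
```

```text
t59.9 pos [0.4178 0.3111 0.0271] phi 1.353 tilt 0.003 w 0.0699 gf 0.0 F [-0.5 -0.   0.2]
first turn -0.000, then go tool [-0.0004 -0.0007  0.0011]
```

```bash
python3 steer.py '0 0 0 0;0 0 0 0;0 0 0 0;0 0 0 0;0 0 0 0' 0 60>/dev/null; python3 steer.py '0 0 0 0;0 0 0 0;0 0 0 0'>/dev/null; python3 d.py; python3 steer.py '0 0 -.01 0;0 0 -.02 0;0 0 -.03 0;0 0 -.03 0;0 0 -.03 0'>/dev/null; python3 steer.py '0 0 -.03 0;0 0 -.025 0;0 0 -.01 0;0 0 0 0;0 0 0 0'>/dev/null; python3 d.py .5152 -.0098 .176 1.353
```

```text
clock: 60.3
position: [0.4171, 0.3105, 0.0274]
ee_rot: [0.001, 0.108, 0.994, 0.0]
contact_force: [-0.6, -2.1, 8.9]
width: 0.048
gripper_force: 60.4
t60.5 pos [0.4171 0.3105 0.0274] phi 1.354 tilt 0.002 w 0.0477 gf 60.4 F [-1.7 -2.4  8.1]
t61.4 pos [0.4161 0.3103 0.2103] phi 1.353 tilt 0.001 w 0.0473 gf 62.9 F [ 0.1  0.4 -4.5]
first turn 0.000, then go tool [-0.1659 -0.2912  0.0343]
```

```bash
python3 steer.py '-.0165 -.029 0 0;-.0165 -.029 0 0;-.0165 -.029 0 0;-.0165 -.029 0 0;-.0165 -.029 0 0'>/dev/null; python3 steer.py '-.0165 -.029 0 0;-.0165 -.029 0 0;-.0165 -.029 0 0;-.0165 -.029 0 0;-.0165 -.029 0 0'>/dev/null;  python3 steer.py '0 0 .015 0;0 0 .015 0;0 0 0 0;0 0 0 0;0 0 0 0'>/dev/null; python3 steer.py '0 0 0 0;0 0 0 0;0 0 0 0'>/dev/null; python3 d.py .5152 -.0098 .152 1.353
```

```text
t62.9 pos [ 0.5155 -0.0079  0.1815] phi 1.354 tilt 0.001 w 0.0478 gf 63.2 F [-0.7  0.2 -2.8]
first turn 0.001, then go tool [-0.0002 -0.0019  0.0295]
```

```bash
python3 steer.py '0 -.0015 .015 0;0 0 .008 0;0 0 .006 0;0 0 0 0;0 0 0 0'>/dev/null; python3 steer.py '0 0 .003 0;0 0 0 0;0 0 0 0'>/dev/null; python3 d.py .5152 -.0098 .148 1.353
```

```text
t63.5 pos [ 0.515  -0.0097  0.149 ] phi 1.353 tilt 0.000 w 0.0475 gf 63.3 F [ 0.6  0.  -4.1]
first turn -0.000, then go tool [-0.0003 -0.0001  0.001 ]
```

```bash
python3 steer.py '0 0 .001 0;0 0 0 0;0 0 0 0'>/dev/null; python3 steer.py '0 0 0 0;0 0 0 0;0 0 0 0;0 0 0 0;0 0 0 0' .07>/dev/null; python3 d.py;python3 steer.py '0 0 -.01 0;0 0 -.02 0;0 0 -.03 0;0 0 0 0;0 0 0 0'>/dev/null; python3 d.py .4413 -.1691 .2 1.353
```

```text
t64.2 pos [ 0.5151 -0.0097  0.1481] phi 1.353 tilt 0.001 w 0.0701 gf 0.0 F [ 0.4 -0.2  0.2]
t64.6 pos [ 0.5163 -0.0099  0.2103] phi 1.353 tilt 0.005 w 0.0702 gf 0.0 F [-0.3 -1.5  0.4]
first turn 0.000, then go tool [ 0.0388 -0.1717  0.0103]
```

```bash
python3 steer.py '.0065 -.0285 0 0;.0065 -.0285 0 0;.0065 -.0285 0 0;.0065 -.0285 0 0;.0065 -.0285 0 0'>/dev/null; python3 steer.py '.006 -.0285 0 0;0 0 0 0;0 0 0 0;0 0 0 0;0 0 0 0'>/dev/null; python3 - <<'E'
from m0 import *
t=grab('top','t20');s=grab('side','s20')
for n,d,b in(('top',t,(298,262,336,300)),('side',s,(335,225,400,280)),('topmat',t,(150,200,290,380)),('sidemat',s,(200,330,470,480))):
    for k in blobs(d['img'],(8,90,150 if 'mat' in n else 90),(34,255,255),40,b):
        if cv2.contourArea(k)<2000 and len(k)>5: print(n,np.round(cen(k),1),cv2.contourArea(k),np.round(cv2.fitEllipse(k)[1],1),np.round(onz(d,cen(k),.120),4))
# grip bar (black) in side view low cap
for k in blobs(s['img'],(0,0,180),(180,60,255),300,(380,200,480,330)): print('cap white',cen(k),cv2.boundingRect(k),cv2.contourArea(k),onz(s,cen(k),.014))
E
python3 d.py .4413 -.1691 .046 1.353
```

```text
top [316.2 280.9] 451.0 [23.9 24.2] [ 0.5158 -0.009   0.12  ]
side [390.8 267.4] 373.0 [17.9 29.8] [0.4656 0.0049 0.12  ]
side [364.7 255.4] 300.5 [14.2 27.2] [ 0.5174 -0.0121  0.12  ]
side [367.4 235.6] 1041.0 [53.4 60.6] [ 0.5262 -0.0679  0.12  ]
cap white [407.54080096 256.77295995] (380, 240, 55, 43) 553.5 [ 0.4555038  -0.15261293  0.014     ]
t65.6 pos [ 0.4406 -0.1673  0.2076] phi 1.355 tilt 0.001 w 0.0703 gf 0.0 F [ 0.3 -0.5  0. ]
first turn 0.002, then go tool [-0.0011 -0.0016  0.1616]
```

The tube's top disc shows as a 24 px circle centred at (0.516,-0.009) for z=0.120. That is the size and height of a six-disc column, and the mat is empty. Now the cap.

```bash
python3 steer.py '-.001 -.0015 .035 0;0 0 .035 0;0 0 .035 0;0 0 0.025 0;0 0 .014 0'>/dev/null; python3 steer.py '0 0 .01 0;0 0 .006 0;0 0 0 0;0 0 0 0;0 0 0 0'>/dev/null; python3 d.py .4413 -.1691 .046 1.353
```

```text
t66.4 pos [ 0.4417 -0.1701  0.0485] phi 1.354 tilt 0.002 w 0.0701 gf 0.0 F [ 0.2 -0.7  0.3]
first turn 0.001, then go tool [0.0006 0.0008 0.0025]
```

```bash
python3 steer.py '0 0 0 0;0 0 0 0;0 0 0 0;0 0 0 0;0 0 0 0' 0 70>/dev/null; python3 steer.py '0 0 0 0;0 0 0 0;0 0 0 0;0 0 0 0'>/dev/null; python3 d.py; python3 steer.py '0 0 -.01 0;0 0 -.02 0;0 0 -.03 0;0 0 -.03 0;0 0 -.03 0'>/dev/null; python3 steer.py '0 0 -.03 0;0 0 -.03 0;0 0 -.03 0;0 0 0 0;0 0 0 0'>/dev/null; python3 d.py .5155 -.0115 .2 1.353; python3 - <<'E'
from m0 import *
s=grab('side','s21')
for k in blobs(s['img'],(0,0,170),(180,70,255),200,(330,100,520,235)): print('cap white',cen(k),cv2.boundingRect(k),cv2.contourArea(k))
for k in blobs(s['img'],(0,150,90),(5,255,255),4,(330,100,520,235)): print('red tips',cen(k),cv2.contourArea(k))
E
```

```text
clock: 66.82
position: [0.4411, -0.17, 0.0481]
ee_rot: [0.0, 0.109, 0.994, 0.0]
contact_force: [-1.0, 1.6, 2.7]
width: 0.0105
gripper_force: 62.9
t67.2 pos [ 0.4411 -0.17    0.048 ] phi 1.353 tilt 0.000 w 0.0106 gf 62.7 F [-0.1  1.2  5.1]
t68.0 pos [ 0.4414 -0.1704  0.2587] phi 1.353 tilt 0.003 w 0.0102 gf 62.0 F [ 0.1 -0.7 -2.5]
first turn -0.000, then go tool [-0.038   0.1712  0.0587]
cap white [420.46634225 170.56312517] (387, 154, 62, 29) 616.5
cap white [386.0642978  138.41229554] (351, 129, 65, 20) 295.5
red tips [336.36206897 231.20689655] 58.0
red tips [390.33333333 160.94871795] 6.5
red tips [396.28571429 154.07142857] 7.0
```

```bash
python3 - <<'E'
from m0 import *
s=dict(np.load('pics/s21.npz'));p=manip.get_state()['position']
for z in(.2187,.2227):
    a=onz(s,(390.3,160.9),z);b=onz(s,(396.3,154.1),z);m=(a+b)/2
    print(np.round(a-p,4),np.round(b-p,4),'mid',np.round(m-p,4),np.linalg.norm((a-b)[:2]),'perp yaw',np.arctan2(-(a-b)[0],(a-b)[1]))
# disc ellipse of cap: whole low contour
h=cv2.cvtColor(s['img'],cv2.COLOR_RGB2HSV)
k=max(blobs(s['img'],(0,0,170),(180,70,255),200,(330,145,520,235)),key=cv2.contourArea);q=k[:,0,:]
print(q[q[:,0].argmin()],q[q[:,0].argmax()],q[q[:,1].argmax()])
# same for seated reference s3/top0
E
```

```text
[ 0.0746 -0.0107 -0.0383] [ 0.0686 -0.0381 -0.0383] mid [ 0.0716 -0.0244 -0.0383] 0.028000495866077987 perp yaw -0.2137981469341932
[ 0.0735 -0.0045 -0.0343] [ 0.0676 -0.0317 -0.0343] mid [ 0.0706 -0.0181 -0.0343] 0.02782392532447221 perp yaw -0.21379814693419186
[387 164] [448 173] [424 182]
```

```bash
python3 steer.py '-.0065 .0285 0 0;-.0065 .0285 0 0;-.0065 .0285 0 0;-.0065 .0285 0 0;-.006 .0285 0 0'>/dev/null; python3 steer.py '-.006 .0285 0 0;0 0 .02 0;0 0 0 0;0 0 0 0;0 0 0 0'>/dev/null; python3 steer.py '0 0 0 0;0 0 0 0;0 0 0 0'>/dev/null; python3 d.py .5155 -.010 .21 1.347; python3 - <<'E'
from m0 import *
s=grab('side','s22');p=manip.get_state()['position']
for k in blobs(s['img'],(0,150,90),(5,255,255),3,(290,150,420,300)): print('red',np.round(cen(k),1),cv2.contourArea(k),cv2.boundingRect(k))
E
```

```text
t69.1 pos [ 0.5151 -0.0119  0.2383] phi 1.352 tilt 0.001 w 0.0105 gf 62.0 F [ 0.6 -0.3 -2.2]
first turn 0.005, then go tool [0.     0.002  0.0283]
red [335.4 257.7] 615.0 (330, 227, 13, 64)
red [328.9 210.8] 12.0 (326, 209, 7, 5)
red [336.3 202.6] 10.5 (333, 201, 7, 4)
```

```bash
python3 - <<'E'
from m0 import *
s=dict(np.load('pics/s22.npz'))
for z in(.200,.204): print((onz(s,(328.9,210.8),z)+onz(s,(336.3,202.6),z))/2)
s=dict(np.load('pics/s3.npz'))
for k in blobs(s['img'],(0,150,90),(5,255,255),2,(300,200,380,300)): print('seated red',np.round(cen(k),1),cv2.contourArea(k),cv2.boundingRect(k))
E
python3 steer.py '0 .0018 .02 0;0 0 .01 0;0 0 0 0;0 0 0 0;0 0 0 0'>/dev/null; python3 d.py .5155 -.010 .17 1.347
```

```text
[ 0.58534524 -0.03194077  0.2       ]
[ 0.58392817 -0.02683079  0.204     ]
seated red [335.  267.8] 403.0 (330, 246, 12, 45)
seated red [335.6 235.2] 143.0 (325, 227, 18, 17)
t69.6 pos [ 0.5157 -0.0097  0.2083] phi 1.353 tilt 0.001 w 0.0108 gf 61.9 F [ 0.3  0.3 -1.2]
first turn 0.006, then go tool [ 0.0002 -0.0004  0.0383]
```

```bash
python3 steer.py '0 0 .01 0;0 0 .01 0;0 0 .008 0;0 0 0 0;0 0 0 0'>/dev/null; python3 d.py .5155 -.010 .17 1.353; python3 steer.py '0 0 .004 0;0 0 .003 0;0 0 0 0;0 0 0 0'>/dev/null; python3 d.py .5155 -.010 .17 1.353
```

```text
t70.0 pos [ 0.5148 -0.0094  0.1788] phi 1.353 tilt 0.002 w 0.0109 gf 61.9 F [ 0.1  0.5 -1.6]
first turn -0.000, then go tool [-0.0008 -0.0004  0.0088]
t70.3 pos [ 0.5154 -0.0095  0.1727] phi 1.353 tilt 0.000 w 0.0104 gf 61.9 F [ 0.7  0.4 -1.1]
first turn 0.000, then go tool [-0.0002 -0.0005  0.0027]
```

```bash
python3 steer.py '0 0 .002 0;0 0 0 0;0 0 0 0'>/dev/null; python3 d.py; python3 steer.py '0 0 .0015 0;0 0 0 0;0 0 0 0'>/dev/null; python3 d.py
```

```text
t70.6 pos [ 0.5154 -0.0095  0.1708] phi 1.353 tilt 0.000 w 0.0105 gf 61.9 F [-0.1  0.1 -1.4]
t70.8 pos [ 0.5157 -0.0095  0.1699] phi 1.353 tilt 0.001 w 0.0106 gf 62.4 F [-1.6  1.2  2.4]
```

Contact came at TCP height 0.170, exactly the predicted seat. I release, back away and check.

```bash
python3 steer.py '0 0 0 0;0 0 0 0;0 0 0 0;0 0 0 0;0 0 0 0' .06>/dev/null; python3 steer.py '0 0 -.01 0;0 0 -.02 0;0 0 -.03 0;0 0 -.03 0;0 0 0 0'>/dev/null; python3 steer.py '.03 0 0 0;.03 0 0 0;.03 0 0 0;.03 0 0 0;.03 0 0 0'>/dev/null;python3 steer.py '0 .03 0 0;0 .03 0 0;0 .03 0 0;0 .03 0 0;0 .03 0 0'>/dev/null;python3 steer.py '0 .03 0 0;0 .03 0 0;0 .03 0 0;0 0 0 0;0 0 0 0'; python3 - <<'E'
from m0 import *
t=grab('top','t30');s=grab('side','s30')
d=t
for k in blobs(d['img'],(0,0,150),(180,60,255),200,(290,235,350,310)):
    x=k[:,0,:];print('white',cv2.boundingRect(k),cv2.contourArea(k))
h=cv2.cvtColor(d['img'],cv2.COLOR_RGB2HSV);m=cv2.inRange(h,np.array((0,0,195)),np.array((180,60,255)));z=np.zeros_like(m);z[240:312,290:345]=m[240:312,290:345]
z=cv2.morphologyEx(z,cv2.MORPH_CLOSE,np.ones((9,9)));z=cv2.morphologyEx(z,cv2.MORPH_OPEN,cv2.getStructuringElement(2,(17,17)))
c,_=cv2.findContours(z,0,1);k=max(c,key=cv2.contourArea);e=cv2.fitEllipse(k);print('cap',e,onz(t,e[0],.136))
for n,d,b in(('top',t,(290,235,350,312)),('side',s,(300,200,380,300)),('side0',dict(np.load('pics/s3.npz')),(300,200,380,300))):
    for k in blobs(d['img'],(0,150,90),(5,255,255),2,b): print(n,'red',np.round(cen(k),1),cv2.boundingRect(k),np.round(onz(d,cen(k),.136),4))
    for k in blobs(d['img'],(0,0,0),(180,255,60),60,b if n=='top' else (340,215,400,280)): print(n,'bar',np.round(cen(k),1),cv2.minAreaRect(k))
g=t['img'].sum(2);y,x=np.mgrid[262:300,305:330];w=g[262:300,305:330]<330;pts=np.c_[x[w],y[w]].astype(np.float32)
l=cv2.fitLine(pts,2,0,.01,.01).ravel();mu=pts.mean(0);a=onz(t,mu+l[:2]*8,.166);b=onz(t,mu-l[:2]*8,.166);print('bar',onz(t,mu,.166),'yaw',np.arctan((b-a)[1]/(b-a)[0]))
# tray clip
for k in blobs(s['img'],(14,140,90),(34,255,255),20,(360,160,450,230)): print('clip side',cen(k),cv2.boundingRect(k))
E
```

```text
clock: 72.92
position: [0.4208, 0.2583, 0.2593]
ee_rot: [-0.0, 0.107, 0.994, -0.0]
contact_force: [-0.2, 0.1, 1.2]
width: 0.0601
gripper_force: 0.0
white (293, 245, 53, 65) 1939.5
cap ((316.1456298828125, 278.1158752441406), (36.65031051635742, 44.61594009399414), 17.021848678588867) [ 0.51991061 -0.00919058  0.136     ]
top red [323.9 251. ] (319, 247, 13, 12) [ 0.5766 -0.0258  0.136 ]
top red [315.8 246. ] (314, 244, 5, 5) [ 0.5874 -0.0091  0.136 ]
side red [335.  268.6] (330, 248, 12, 43) [0.5543 0.0547 0.136 ]
side red [335.6 235.9] (325, 227, 18, 18) [ 0.5778 -0.0303  0.136 ]
side bar [379.9 258. ] ((379.0447692871094, 254.28927612304688), (63.50190353393555, 33.26957702636719), 52.594642639160156)
side0 red [335.  267.8] (330, 246, 12, 45) [0.5549 0.0527 0.136 ]
side0 red [335.6 235.2] (325, 227, 18, 17) [ 0.5784 -0.0322  0.136 ]
side0 bar [365.2 243.7] ((365.16064453125, 243.6328125), (31.83646583557129, 13.742358207702637), 23.629377365112305)
bar [ 0.50903755 -0.00972232  0.166     ] yaw 0.0017227446269680708
clip side [366.85964912 224.61403509] (363, 219, 9, 11)
clip side [445.89809524 194.76857143] (441, 168, 9, 50)
clip side [365.34321476 174.8886693 ] (360, 160, 17, 43)
```

```bash
python3 - <<'E'
from m0 import *
t=dict(np.load('pics/t30.npz'))['img'];r=dict(np.load('pics/td9.npz'))['img'];s=dict(np.load('pics/s30.npz'))['img'];q=dict(np.load('pics/s3.npz'))['img']
G=lambda a,b:cv2.cvtColor(a[b[1]:b[3],b[0]:b[2]],cv2.COLOR_RGB2GRAY).astype(np.float32)
for n,a,b,bx in(('top',r,t,(292,240,346,308)),('side',q,s,(320,215,400,265))):
    A,B=G(a,bx),G(b,bx);print(n,'shift',cv2.phaseCorrelate(A,B,cv2.createHanningWindow(A.shape[::-1],5)),'absdiff',np.abs(A-B).mean())
for img in(r,t):
    m=(img.min(2)>170);print('rows 285',np.nonzero(m[285,290:350])[0][[0,-1]]+290,'bottom col317',np.nonzero(m[285:312,317])[0][-1]+285,'side')
    rd=(img[...,0]>150)&(img[...,1]<70)&(img[...,2]<70);y,x=np.nonzero(rd[240:262,305:345]);print('red px',sorted(set(zip(x+305,y+240)))[:0],len(x),x.min()+305,x.max()+305,y.min()+240,y.max()+240)
for img in(q,s):
    m=(img.min(2)>170);xs=np.nonzero(m[250,335:410])[0]+335;print('side row250',xs[[0,-1]])
E
```

```text
top shift ((-0.437199121343145, 0.22568595724890628), 0.8976174048435541) absdiff 10.894063
side shift ((0.13541023087154258, 0.7784456384717693), 0.7515138387680054) absdiff 12.356843
rows 285 [297 334] bottom col317 298 side
red px [] 45 318 332 245 255
rows 285 [297 334] bottom col317 299 side
red px [] 15 320 325 249 256
side row250 [343 387]
side row250 [343 360]
```

The top view matches the original seating within 1 mm, but the arm shades the side view. I move it away and compare again.

```bash
python3 steer.py '.03 .03 0 0;.03 .03 0 0;.03 .03 0 0;.03 .03 0 0;.03 .03 0 0'>/dev/null;python3 steer.py '0 .03 0 0;0 .03 0 0;0 .03 0 0;0 .03 0 0;0 0 0 0'; python3 - <<'E'
from m0 import *
t=grab('top','t31')['img'];s=grab('side','s31')['img'];r=dict(np.load('pics/top0.npz'))['img'];q=dict(np.load('pics/side0.npz'))['img']
G=lambda a,b:cv2.cvtColor(a[b[1]:b[3],b[0]:b[2]],cv2.COLOR_RGB2GRAY).astype(np.float32)
for n,a,b,bx in(('top cap',r,t,(292,258,342,304)),('side cap+grip',q,s,(343,228,395,268)),('side tube ref',q,s,(340,270,395,325)),('side bar',q,s,(348,230,385,258))):
    A,B=G(a,bx),G(b,bx);print(n,'shift',cv2.phaseCorrelate(A,B,cv2.createHanningWindow(A.shape[::-1],5)),'absdiff',np.abs(A-B).mean())
for im in(q,s):
    for k in blobs(im,(0,0,0),(180,255,45),20,(340,215,400,270)): print('bar',np.round(cen(k),2),cv2.minAreaRect(k))
    k=max(blobs(im,(0,0,150),(180,60,255),40,(325,220,420,340)),key=cv2.contourArea);print('tube+cap box',cv2.boundingRect(k),cv2.contourArea(k))
d=dict(np.load('pics/s31.npz'))
for k in blobs(s,(16,140,90),(34,255,255),20,(365,165,440,222)): print('clip',cen(k),cv2.boundingRect(k))
for nm,p in(('tip',(.5155,-.306,.009)),('loop',(.4985,-.388,.03))): print(nm,proj(d,p))
E
```

```text
clock: 73.85
position: [0.3366, 0.5537, 0.2586]
ee_rot: [0.0, 0.109, 0.994, 0.002]
contact_force: [0.4, 0.8, -0.3]
width: 0.0603
gripper_force: 0.0
top cap shift ((-0.7898103910075953, 0.27887177259948714), 0.9278311614195506) absdiff 8.958261
side cap+grip shift ((-0.4198144426889243, 1.4342783567011708), 0.2958549797534943) absdiff 43.23942
side tube ref shift ((-0.10273615340411979, 0.019258553990560756), 0.49821801927354603) absdiff 53.85818
side bar shift ((-0.5860001387997968, 1.2212784475424687), 0.6104475041230519) absdiff 38.54537
bar [365.55 244.61] ((365.35614013671875, 243.88352966308594), (31.952234268188477, 11.938197135925293), 20.556045532226562)
tube+cap box (330, 234, 66, 91) 2704.0
bar [363.72 242.68] ((363.6712341308594, 242.876708984375), (28.089874267578125, 14.513101577758789), 20.556045532226562)
tube+cap box (384, 220, 36, 32) 548.5
clip [404.67576792 191.63026166] (392, 175, 24, 36)
tip [394.32964336 210.30178731]
loop [409.44130269 184.3358537 ]
```

```bash
python3 steer.py '.03 0 0 0;.03 0 0 0;.03 0 0 0;.03 0 0 0;.03 0 0 0'; python3 - <<'E'
from m0 import *
t=grab('top','t32')['img'];s=grab('side','s32')['img'];q=dict(np.load('pics/s3.npz'))['img'];q0=dict(np.load('pics/side0.npz'))['img']
G=lambda a,b:cv2.cvtColor(a[b[1]:b[3],b[0]:b[2]],cv2.COLOR_RGB2GRAY).astype(np.float32)
for n,a,bx in(('cap3',q,(343,228,395,268)),('cap0',q0,(343,228,395,268)),('tube ref',q0,(340,270,395,325))):
    A,B=G(a,bx),G(s,bx);print(n,'shift',cv2.phaseCorrelate(A,B,cv2.createHanningWindow(A.shape[::-1],5)),'absdiff',np.abs(A-B).mean())
for im in(q0,q,s):
    for k in blobs(im,(0,0,0),(180,255,45),20,(340,215,400,270)): print('bar',np.round(cen(k),2),cv2.minAreaRect(k))
    k=max(blobs(im,(0,0,150),(180,60,255),40,(325,220,420,340)),key=cv2.contourArea);print('tube+cap box',cv2.boundingRect(k),cv2.contourArea(k))
E
```

```text
clock: 74.37
position: [0.1877, 0.5802, 0.2599]
ee_rot: [0.0, 0.11, 0.994, -0.0]
contact_force: [0.9, 0.3, 0.5]
width: 0.0599
gripper_force: 0.0
cap3 shift ((0.5467810236296984, -0.4490739492835978), 0.9984529477578622) absdiff 7.66875
cap0 shift ((-0.2027558391910027, 0.4716424310062166), 1.0950562649303013) absdiff 7.0288463
tube ref shift ((-0.2733490447772944, 0.01772529837473158), 1.0534541165828706) absdiff 3.32
bar [365.55 244.61] ((365.35614013671875, 243.88352966308594), (31.952234268188477, 11.938197135925293), 20.556045532226562)
tube+cap box (330, 234, 66, 91) 2704.0
bar [364.99 245.25] ((364.6896667480469, 244.77584838867188), (31.568206787109375, 12.070197105407715), 21.801406860351562)
tube+cap box (325, 233, 71, 92) 2845.5
bar [365.38 245.17] ((365.187255859375, 245.0554656982422), (31.001142501831055, 12.357844352722168), 16.50436019897461)
tube+cap box (325, 235, 71, 90) 2926.0
```

```bash
python3 steer.py '0 0 0 0;0 0 0 0;0 0 0 0' >/dev/null; python3 -c "
from rig import manip
print(manip.sign_off())"
```

```text
the job is handed in; nothing more can be done
None
```

I handed the job in at about 75 s; no verdict was returned. My last camera checks put the clip in the tray, all six discs in the tube as one flat column, and the cap back on within about 1 mm of its original seat with the fork round the post; I did not measure the bottle, jar and graver again, but no move went near them.

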